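# Hang the mallet on the one empty hook of a crowded rack

### The arm

A 6-joint arm with a two-finger parallel gripper is mounted at the origin on the work surface. World frame = base frame: x ahead of the robot, y to its left, z up, the work surface at z = 0. Lengths are in m, angles in rad, forces in N, time in s.
With the tool pointing down it reaches from about 0.25 to 0.775 m from the base axis. Payload 8.9 kg.
Tool frame: the origin (TCP) lies midway between the tips of the shut fingers; the grasp point (between the pads) lies 19 mm behind it (tcp_to_grasp is the distance from the TCP to the grasp point, in m); z points along the fingers, x is the direction in which the jaws open and shut, and the axes are right-handed (so a half turn about z gives the same grasp; the last joint's range is limited). The gripper opens to 85 mm and grips with 20 to 120 N. Pads are 22 mm wide; open, the fingers measure 114 mm over their backs; the gripper's body (76 mm by 85 mm) begins 54 mm behind the grasp point. The pads swing forward as they close: fully open they stand 13 mm farther back than shut.
Start: joints at [1.085, 0.291, -0.153, 1.127, 0, 1.431], TCP at [0.178, 0.494, 0.231] pointing down, gripper open.
Joint ranges: [-2.52, 2.52], [-0.91, 1.74], [-1.3, 1.37], [-1.96, 2.02], [-1.52, 1.47], [-3.14, 3.14]. Speed limits (rad/s): [2.22, 2.22, 2.79, 3.14, 3.14, 3.14].

### API

Orientations are given as a unit quaternion [x, y, z, w].
In Python, from bench import * gives the robot as it stands. The module is installed in compiled form; this text tells all that it offers.
- The arm moves only by the tool move_arm, never from a script. Its argument "commands" is a list of rows, each an object with "offset": the shift along the tool's x, y, z in m, a list of three; "delta_rot": the turn, a rotation vector about the tool's x, y, z in rad, a list of three; "grip": the closure, from 0 (fully open) to 1 (shut). In form: [{"offset": [dx, dy, dz], "delta_rot": [wx, wy, wz], "grip": grip}, ...]. A call has 1 to 8 rows; each row shifts and turns the commanded pose from where the row before left it, along the tool's axes as they then stand; what a row does not reach is not made up. A row lasts 1/10 s, in which the tool goes at most 50 mm and 8.59 degrees, less where a joint would pass 70% of its speed; a pose out of reach is approached as far as the arm can. A call is refused whole if a number of a shift passes 0.05 or a number of a turn 0.15, either way. A call with a gripper value outside its range is refused whole. The fingers move at their own pace and stop on an object; "grip_force" is the grip in N (left out, the last holds). Time passes only in rows, so rows that do not move let the fingers close. It gives the time, the measured TCP pose, the force and the opening at its end, in the units of the state.
- observe(): the state, without advancing time (a new reading comes with each control period).
- camera(name): name is "scene" or "side" or "wrist"; returns the picture (384x512x3 uint8, red, green, blue); there is no depth.
- camera_info(name): a dict with "fx", "fy", "cx", "cy" (pixels), "R" (3x3) and "t" (3): a world point X has camera coordinates R X + t. Camera axes: x right, y down, z forward; pixel columns grow to the right and rows downward; lengths in m; the calibration is good to about 2 mm. The wrist camera is an equidistant fisheye: a pixel r from the principal point sees the ray r / f radians off the axis. A picture is of the moment at which its call begins: read the wrist's pose just before it. camera_info takes no time and is no camera call; for the wrist camera it gives the pose at the moment of the call.
- sign_off(): hands the job in, once; it reports no verdict.
The state is a dict: "t": time; "q": joint angles; "joint_vel": joint speeds; "joint_torque": joint torques, N m; "tcp_pos": TCP position; "tcp_rot": TCP orientation; "ft_force": force on the tool from outside, world axes, zero at the start; "moment": the same for the moment, N m; "gripper_width": finger opening in m.
Only numpy, scipy, OpenCV 4.12 (cv2) and the standard library are available. Lean on these libraries where they do the work, as an engineer would, in place of code of your own. Each camera call takes 0.05 s, during which the arm holds its last target.

### The job

Draw the orange mallet up out of its bench holster and hang it on the empty hook of the tool rack: neck gently in between the prongs from the front, head set down (not dropped or forced) flat on both prongs behind their upturned lips. The hook has slack in its clip, so feel your way in; do not knock the tools hanging either side, and leave everything else on the bench alone.

Things in the scene. Friction and masses are not known exactly. Their poses are not given: they have to be found in the camera images.
- mallet: The orange mallet to hang, about 0.45 kg (0.3 to 0.6). Head 80 long (its x) x 44 wide (y) x 44 high, both ends alike. Origin on the handle's axis at the UNDERSIDE of the head, z up (head top at +44). Below it a round steel neck, 20 in diameter, to -70, then a black grip 28 (x) x 24 (y) to -160. Starts upright in the holster.
- mallet_grip (a point): Point on the mallet's handle axis inside the head, 28 above the head's underside: grip the head's 44 mm width here (fingers closing along the mallet's y). The fingertips should stay 8 or more above the underside: the lips rise 8 above the seat.
- holster: Fixed grey bench holster: upright rectangular tube, inside 33 x 29 (2.5 play round the mallet's grip), top edge 68 above the table, on a 110 x 110 foot plate. Origin: centre of its underside. The mallet's head underside starts 168 above the table; raise it more than 60 to clear the tube.
- rack: Fixed low tool rack: steel rail along its y, 440 long, 14 thick, 26 high, top edge 221 above the table, on two blue posts at its ends. Origin on the table under the middle of the rail; -x is the front, from which the forks stick out. Five yellow hook forks, 80 apart along the rail.
- hook_free: Clip of the EMPTY fork (one of the rail's three middle places). x points level into the rack, y along the rail, z up. Origin: NOMINAL rest place of the hung mallet's origin, mid seat, level with the prongs' top edges, 220 above the table. The fork has slack in the clip: it really stands up to 14 left or right (y) and 5 up or down (z) of this reading, stiffly. Find it by touch or look.
- hook_seat (a point): Same point as the hook_free origin. The fork: two flat prongs along x, 6 thick, 14 high, 23.5 apart inside; seat from x -44 to a stop plate (top 12 above the seat) at x +44, so the 80 mm head has 4 play fore and aft. The neck goes in between the prongs from the front, moving to +x, head underside above the lips; then the head is lowered onto the prongs.
- hook_mouth (a point): NOMINAL middle of the fork's mouth (same slack), at x -67, seat level. From x -44 out to -67 the prongs flare outward at 33 degrees to a mouth about 55 wide; these flared tips rise as lips 8 above the seat and reach 14 below it. A flare touched by the neck pushes back and sideways, towards the gap: the sideways force tells which way to go.
- ballpein: Ball-pein hammer, steel head 80 x 28 x 28, light wooden handle. Hangs loose on a fixed fork of the rack. Origin at the underside of its head on the handle axis; head along x, handle 18 in diameter, 140 to 150 long. The tools next to the empty hook leave 28 to 60 mm of air beside the hung mallet's head, so fingers opened wide there would knock them.
- copper_hammer: Hammer with copper head 80 x 30 x 30. Hangs loose on a fixed fork of the rack. Origin at the underside of its head on the handle axis; head along x, handle 18 in diameter, 140 to 150 long. The tools next to the empty hook leave 28 to 60 mm of air beside the hung mallet's head, so fingers opened wide there would knock them.
- black_mallet: Black rubber mallet, head 80 x 30 x 38. Hangs loose on a fixed fork of the rack. Origin at the underside of its head on the handle axis; head along x, handle 18 in diameter, 140 to 150 long. The tools next to the empty hook leave 28 to 60 mm of air beside the hung mallet's head, so fingers opened wide there would knock them.
- red_hammer: Hammer with dark steel head 80 x 26 x 26 and red handle. Hangs loose on a fixed fork of the rack. Origin at the underside of its head on the handle axis; head along x, handle 18 in diameter, 140 to 150 long. The tools next to the empty hook leave 28 to 60 mm of air beside the hung mallet's head, so fingers opened wide there would knock them.
- spool: Brown wire spool, 90 in diameter, 50 high, standing on the table; origin at its underside. Bystander.
- spanner: Steel spanner lying on the table; origin at its underside. Bystander.
- jar: Small closed jar, 60 in diameter, 80 high; origin at its underside. Bystander.
- tape_ring: Yellow ring, 90 in diameter, 25 high, lying flat; origin at its underside. Bystander.
There are look-alikes about, which are no part of the job. What is shaped like the mallet but turquoise is not meant.

How it is judged:
By the outcome, as a careful person would: the job done as asked, in the order asked, and still so for the second after the job is handed in, with the robot touching nothing.
It also fails if it takes over 69 s, if anything falls off the work surface, if the arm or the gripper's body presses on something with over 40 N, if the wrist force passes 120 N, or if a joint passes its speed limit or range.

## Working session

There is one attempt and no reset: what is moved stays moved. The work goes in short steps, Python scripts to look and compute and a tool call to move; the robot and the scene stay as the last step left them, time stands still between calls to the robot, and variables do not carry over. Pictures are saved under pics/ and viewed, and the job is handed in when it is done.

Besides the shell and the picture viewer there is one more tool, called as name(argument=value, ...), one argument or row to a line, values as JSON. move_arm: Moves the arm, as the interface text tells. Its arguments: {"type":"object","properties":{"commands":{"type":"array","items":{"type":"object","properties":{"offset":{"type":"array","items":{"type":"number"}},"delta_rot":{"type":"array","items":{"type":"number"}},"grip":{"type":"number"}}}},"grip_force":{"type":"number"}},"required":["commands"]}

```bash
mkdir -p pics; python3 - <<'E'
from bench import *
import cv2
s=observe()
for k in s: print(k,s[k])
for n in("scene","side","wrist"):
    i=camera_info(n);print(n,i)
    cv2.imwrite(f"pics/{n}0.png",cv2.cvtColor(camera(n),cv2.COLOR_RGB2BGR))
E
```

```text
t 0.0
q [ 1.08473733e+00  2.91270852e-01 -1.54137704e-01  1.12667623e+00
 -9.99372476e-06  1.43151447e+00]
joint_vel [-0.0014802  -0.00145962  0.0014518  -0.00130359  0.0007352  -0.00018162]
joint_torque [-4.01335756e-04 -5.37142968e+01  3.31369185e+01  1.59948925e-02
 -1.95296489e-04 -1.20398036e-05]
tcp_pos [0.17821647 0.49336362 0.23073295]
tcp_rot [ 8.18494962e-01  5.74513344e-01 -5.71301168e-04  2.97777070e-04]
ft_force [0.00336057 0.44597063 0.61794575]
moment [ 0.00892186  0.00882918 -0.03518381]
gripper_width 0.0856361350774977
scene {'fx': 474.51104930746635, 'fy': 474.51104930746635, 'cx': 254.32407353972243, 'cy': 196.83584348423426, 'R': array([[ 0.50050822,  0.86561109, -0.01445561],
       [ 0.74422235, -0.43873024, -0.50363565],
       [-0.44229472,  0.2413156 , -0.86379521]]), 't': array([-0.21014058, -0.27469842,  1.60931167])}
side {'fx': 425.03574940085184, 'fy': 425.03574940085184, 'cx': 252.80098792125665, 'cy': 189.91263507815725, 'R': array([[ 0.98034325, -0.1972945 , -0.00141495],
       [-0.11789676, -0.58004066, -0.80601066],
       [ 0.15820074,  0.79033393, -0.59189932]]), 't': array([-0.46881307,  0.17170279,  1.29171265])}
wrist {'fx': 297.3186396354542, 'fy': 297.3186396354542, 'cx': 258.1263921713616, 'cy': 191.10861184707218, 'R': array([[ 0.33951912,  0.94059862, -0.00099993],
       [ 0.89173835, -0.32154394,  0.31845283],
       [ 0.29921477, -0.1090125 , -0.94793818]]), 't': array([-0.5239234 , -0.04153534,  0.3811709 ])}
```

View pics/scene0.png

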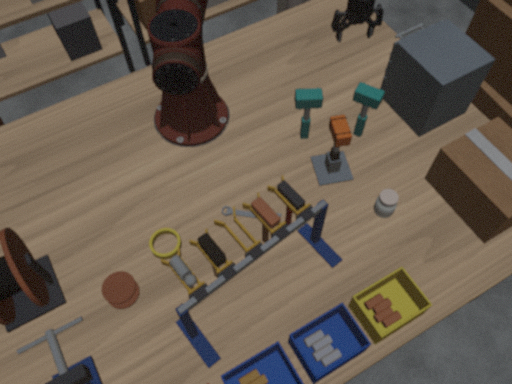

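View pics/side0.png

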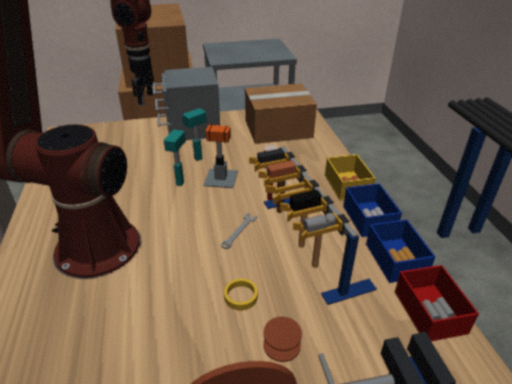

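View pics/wrist0.png

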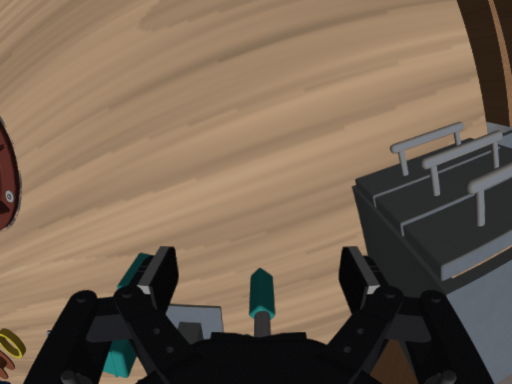

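```bash
python3 - <<'E'
import cv2
a=cv2.imread("pics/scene0.png");cv2.imwrite("pics/sc_a.png",cv2.resize(a[165:325,140:350],None,fx=3.7,fy=3.7,interpolation=cv2.INTER_CUBIC))
cv2.imwrite("pics/sc_b.png",cv2.resize(a[70:200,280:400],None,fx=4.5,fy=4.5,interpolation=cv2.INTER_CUBIC))
a=cv2.imread("pics/side0.png");cv2.imwrite("pics/si_a.png",cv2.resize(a[100:300,160:380],None,fx=3,fy=3,interpolation=cv2.INTER_CUBIC))
E
```

```text
(no output)
```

View pics/sc_a.png

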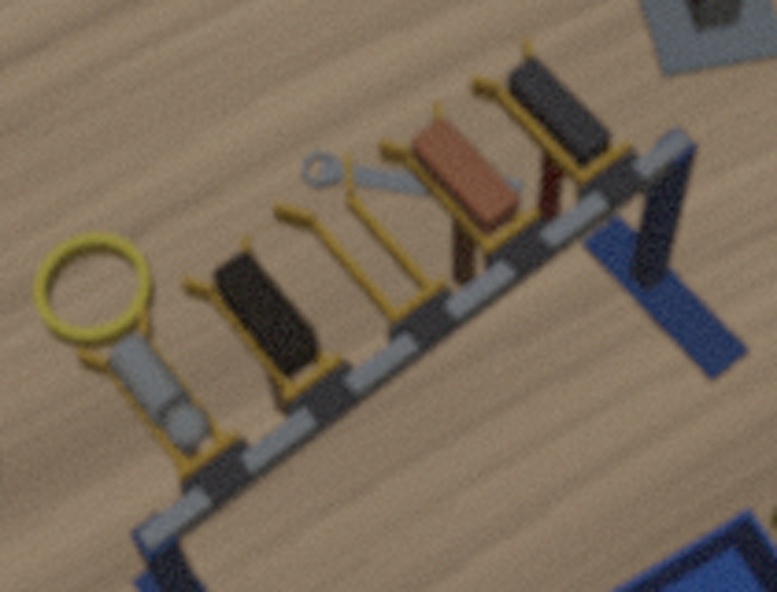

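View pics/sc_b.png

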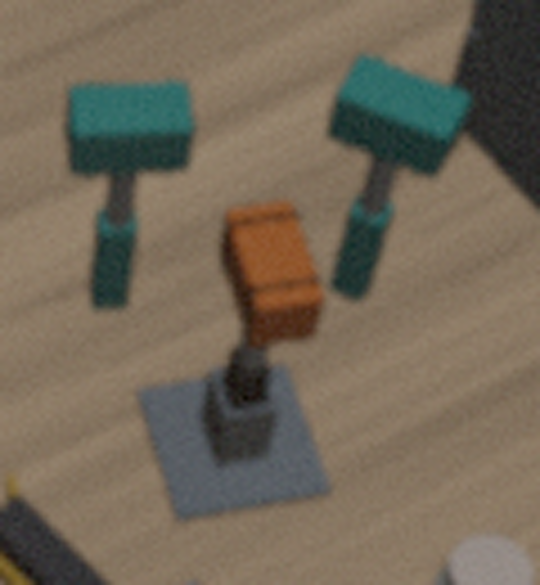

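View pics/si_a.png

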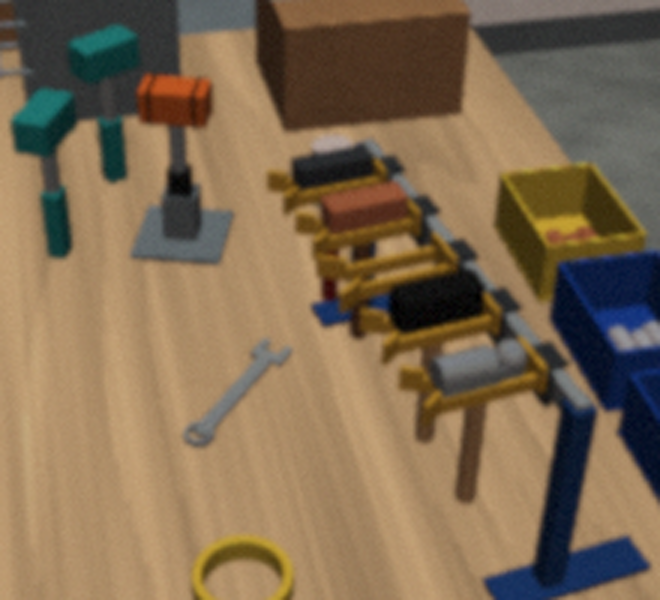

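```bash
cat > h.py <<'E'
from bench import *
import numpy as np, cv2
from scipy.spatial.transform import Rotation as Ro
def ray(c,u,v,info=None):
    i=info or camera_info(c)
    a=np.array([(u-i['cx'])/i['fx'],(v-i['cy'])/i['fy']])
    if c=='wrist':
        r=np.linalg.norm(a); d=np.array([*(np.sin(r)*a/max(r,1e-9)),np.cos(r)])
    else: d=np.array([*a,1.])
    return -i['R'].T@i['t'], i['R'].T@d
def onz(c,u,v,z,info=None):
    o,d=ray(c,u,v,info); return o+d*(z-o[2])/d[2]
def proj(c,X,info=None):
    i=info or camera_info(c); p=i['R']@np.asarray(X)+i['t']
    if c=='wrist':
        th=np.arctan2(np.linalg.norm(p[:2]),p[2]); n=p[:2]/np.linalg.norm(p[:2])*th
    else: n=p[:2]/p[2]
    return n*[i['fx'],i['fy']]+[i['cx'],i['cy']]
E
python3 - <<'E'
from h import *
np.set_printoptions(precision=4,suppress=True)
b=lambda x,y:(280+x/4.5,70+y/4.5)
a=lambda x,y:(140+x/3.7,165+y/3.7)
s=lambda x,y:(160+x/3,100+y/3)
print("mallet top");P=[onz('scene',*b(*p),.212) for p in[(228,207),(292,204),(320,288),(252,302)]]
for p in P:print(p)
print('c',np.mean(P,0))
print("side top");P=[onz('side',*s(*p),.212) for p in[(145,77),(210,80),(208,103),(140,100)]]
for p in P:print(p)
print("holster plate");P=[onz('scene',*b(*p),.006) for p in[(138,392),(285,367),(330,490),(180,520)]]
for p in P:print(p)
print('c',np.mean(P,0))
print("turq");
for p in[(70,88),(187,85),(190,128),(72,132),(362,58),(470,98),(445,140),(337,105)]:print(onz('scene',*b(*p),.212))
print("rail ends");
for p in[(660,125),(692,148),(137,530),(150,552)]:print(onz('scene',*a(*p),.221))
print("prongs scene z.22: pts A tip,root; B tip,root")
for p in[(310,218),(392,315),(352,200),(432,290)]:print(onz('scene',*a(*p),.22))
print("other prongs: coppers");
for p in[(405,160),(490,245),(215,295),(290,395),(500,95),(585,178),(110,365),(190,472)]:print(onz('scene',*a(*p),.22))
print('heads z .25 copper, black')
for p in[(415,150),(440,120),(518,195),(493,225)]:print(onz('scene',*a(*p),.25))
for p in[(215,272),(247,252),(315,335),(290,362)]:print(onz('scene',*a(*p),.258))
E
```

```text
mallet top
[0.3723 0.278  0.212 ]
[0.3906 0.3135 0.212 ]
[0.4528 0.2898 0.212 ]
[0.4406 0.2483 0.212 ]
c [0.4141 0.2824 0.212 ]
side top
[0.3834 0.3063 0.212 ]
[0.4556 0.2841 0.212 ]
[0.4451 0.2309 0.212 ]
[0.3717 0.2529 0.212 ]
holster plate
[0.3495 0.2478 0.006 ]
[0.3845 0.3496 0.006 ]
[0.4849 0.3159 0.006 ]
[0.4527 0.2138 0.006 ]
c [0.4179 0.2818 0.006 ]
turq
[0.2388 0.2468 0.212 ]
[0.2753 0.313  0.212 ]
[0.3066 0.2941 0.212 ]
[0.271  0.2277 0.212 ]
[0.314  0.4237 0.212 ]
[0.3773 0.4624 0.212 ]
[0.3974 0.427  0.212 ]
[0.3386 0.3858 0.212 ]
rail ends
[0.5812 0.0951 0.221 ]
[0.6069 0.1035 0.221 ]
[ 0.6552 -0.3298  0.221 ]
[ 0.6712 -0.3288  0.221 ]
prongs scene z.22: pts A tip,root; B tip,root
[ 0.5229 -0.1417  0.22  ]
[ 0.6105 -0.1294  0.22  ]
[ 0.5253 -0.1115  0.22  ]
[ 0.6083 -0.0986  0.22  ]
other prongs: coppers
[ 0.5168 -0.0663  0.22  ]
[ 0.5997 -0.05    0.22  ]
[ 0.5408 -0.2205  0.22  ]
[ 0.6254 -0.2107  0.22  ]
[0.5058 0.0148 0.22  ]
[0.5894 0.0299 0.22  ]
[ 0.5504 -0.2991  0.22  ]
[ 0.6385 -0.2865  0.22  ]
heads z .25 copper, black
[ 0.5284 -0.0646  0.25  ]
[ 0.5172 -0.0392  0.25  ]
[ 0.5906 -0.0241  0.25  ]
[ 0.6009 -0.0491  0.25  ]
[ 0.5446 -0.2174  0.258 ]
[ 0.5424 -0.1939  0.258 ]
[ 0.6134 -0.1837  0.258 ]
[ 0.6213 -0.2051  0.258 ]
```

move_arm(
  commands=[
    {"offset":[0,0,-0.045],"delta_rot":[0,0,0],"grip":0},
    {"offset":[0,0,-0.045],"delta_rot":[0,0,0],"grip":0},
    {"offset":[-0.01,0.03,-0.03],"delta_rot":[0,0,-0.03],"grip":0},
    {"offset":[-0.025,0.045,0],"delta_rot":[0,0,0],"grip":0},
    {"offset":[-0.025,0.045,0],"delta_rot":[0,0,0],"grip":0},
    {"offset":[-0.025,0.045,0],"delta_rot":[0,0,0],"grip":0},
    {"offset":[-0.018,0.045,0],"delta_rot":[0,0,0],"grip":0},
    {"offset":[-0.015,0.03,0],"delta_rot":[0,0,0],"grip":0},
  ],
)

```text
t: 0.95
tcp_pos: [0.3679, 0.3073, 0.3512]
tcp_rot: [0.81, 0.586, -0.0, 0.0]
ft_force: [0.3, 0.4, -0.8]
gripper_width: 0.0853
```

```bash
python3 - <<'E'
from h import *
s=observe();print(s['tcp_pos'],s['q'],Ro.from_quat(s['tcp_rot']).as_matrix()[:,0])
im=camera('wrist');cv2.imwrite("pics/w1.png",cv2.resize(cv2.cvtColor(im,cv2.COLOR_RGB2BGR),None,fx=1.5,fy=1.5))
np.save('w1.npy',im)
i=camera_info('wrist')
for z in(.212,.168,.006):print(proj('wrist',[.415,.281,z],i))
E
```

```text
[0.36788573 0.3072618  0.35117134] [ 5.43448192e-01  1.65043930e-01 -4.78502965e-03  1.40093899e+00
 -4.17856846e-04  8.61695285e-01] [ 3.12902193e-01  9.49785320e-01 -2.50552619e-04]
[250.34054324 224.61034821]
[251.29309305 208.80741892]
[253.49899205 172.88326349]
```

View pics/w1.png

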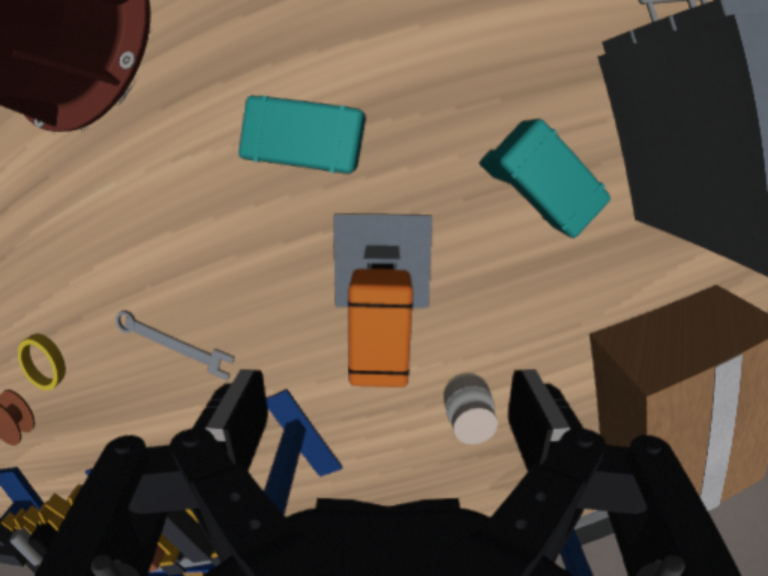

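```bash
python3 - <<'E'
from h import *
i=camera_info('wrist')
f=lambda x,y,z:onz('wrist',x/1.5,y/1.5,z,i)
for p in[(350,304),(411.5,305),(410,373),(348.5,372)]: print(f(*p,.212))
P=[f(*p,.006) for p in[(334,214),(432,214),(429.5,307),(335.5,306)]];print(P)
a=f(380,304.5,.212);b=f(379.3,372.5,.212);print((a+b)/2,np.degrees(np.arctan2(*(b-a)[[1,0]])))
s=observe();R=Ro.from_quat(s['tcp_rot']).as_matrix();print(R.T@((a+b)/2-s['tcp_pos']))
E
```

```text
[0.38631045 0.27249756 0.212     ]
[0.40007212 0.31187997 0.212     ]
[0.45032813 0.29529374 0.212     ]
[0.4356617  0.25318006 0.212     ]
[array([0.34921629, 0.24891013, 0.006     ]), array([0.3834398 , 0.35200899, 0.006     ]), array([0.48815001, 0.31754912, 0.006     ]), array([0.45223662, 0.21278315, 0.006     ])]
[0.417961   0.28302605 0.212     ] -19.2291800318649
[-0.00571915  0.05184848  0.13903563]
```

move_arm(
  commands=[
    {"offset":[-0.006,0.048,0]},
    {"offset":[0,0.004,0.04],"grip":0},
    {"offset":[0,0,0.045],"grip":0},
    {"offset":[0,0,0.045],"grip":0},
    {"offset":[0,0,0.025],"grip":0},
    {"offset":[0,0,0.017],"grip":0},
    {"offset":[0,0,0],"grip":0},
  ],
  grip_force=50,
)

```text
invalid input at $.commands[0]: expected keys offset, delta_rot, grip
```

```bash
python3 - <<'E'
from h import *
s=observe();print(s['tcp_pos'],s['ft_force'])
im=camera('wrist');cv2.imwrite("pics/w2.png",cv2.resize(cv2.cvtColor(im,cv2.COLOR_RGB2BGR),None,fx=1.5,fy=1.5))
E
```

```text
[0.37035566 0.30504681 0.35092695] [ 2.30900867 -3.17698456  0.00913936]
```

View pics/w2.png

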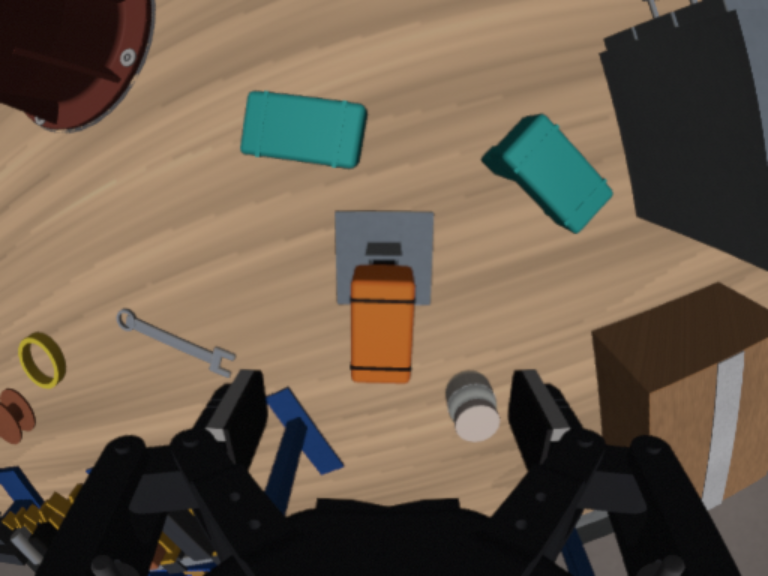

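```bash
python3 - <<'E'
from h import *
i=camera_info('wrist')
f=lambda x,y,z:onz('wrist',x/1.5,y/1.5,z,i)
a=f(382.5,300,.212);b=f(381,368.5,.212);c=(a+b)/2;print(c,np.degrees(np.arctan2(*(b-a)[[1,0]])))
print(np.mean([f(*p,.006) for p in[(335,211),(433,212),(431,304),(337,303)]],0))
s=observe();R=Ro.from_quat(s['tcp_rot']).as_matrix();print(R.T@(c-s['tcp_pos']),s['tcp_pos'])
E
```

```text
[0.41328782 0.28725961 0.212     ] -19.79386471680705
[0.4133436  0.28723783 0.006     ]
[-0.00423282  0.04850482  0.1389451 ] [0.36857943 0.30673839 0.35091765]
```

move_arm(
  commands=[
    {"offset":[-0.006,0.045,0],"delta_rot":[0,0,0],"grip":0},
    {"offset":[0,0.006,0.03],"delta_rot":[0,0,0],"grip":0},
    {"offset":[0,0,0.03],"delta_rot":[0,0,0],"grip":0},
    {"offset":[0,0,0],"delta_rot":[0,0,0],"grip":0},
    {"offset":[0,0,0],"delta_rot":[0,0,0],"grip":0},
    {"offset":[0,0,0],"delta_rot":[0,0,0],"grip":0},
  ],
  grip_force=50,
)

```text
t: 1.65
tcp_pos: [0.413, 0.2885, 0.2929]
tcp_rot: [0.81, 0.587, 0.001, 0.0]
ft_force: [-0.2, -0.1, 0.5]
gripper_width: 0.0854
```

```bash
python3 - <<'E'
from h import *
i=camera_info('wrist');s=observe();print(s['tcp_pos'],s['ft_force'],s['joint_vel'])
im=camera('wrist');cv2.imwrite("pics/w3.png",cv2.resize(cv2.cvtColor(im,cv2.COLOR_RGB2BGR),None,fx=1.5,fy=1.5))
np.save('i3.npy',i)
E
```

```text
[0.41300891 0.28847555 0.29293163] [-0.24456618 -0.13860868  0.45058686] [-0.00052932 -0.0044149   0.0022807  -0.00429779 -0.00086272 -0.00103272]
```

View pics/w3.png

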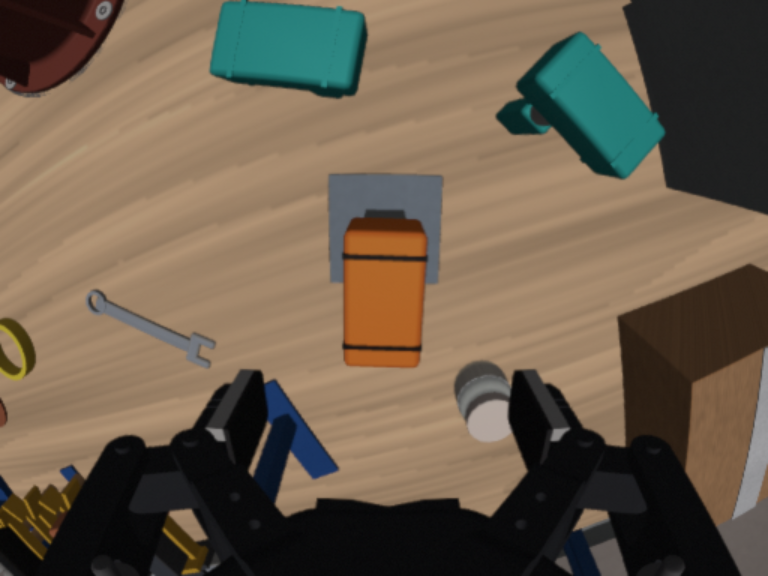

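```bash
python3 - <<'E'
from h import *
i=np.load('i3.npy',allow_pickle=True).item()
f=lambda x,y,z:onz('wrist',x/1.5,y/1.5,z,i)
a=f(385,257,.212);b=f(382.7,348,.212);c=(a+b)/2;print(c,np.degrees(np.arctan2(*(b-a)[[1,0]])))
Q=[f(*p,.006) for p in[(329,174),(442,176),(438,283),(330,282)]]
print(np.mean(Q,0),[np.degrees(np.arctan2(*(Q[k]-Q[j])[[1,0]])) for j,k in((0,3),(1,2),(0,1),(3,2))])
s=observe();R=Ro.from_quat(s['tcp_rot']).as_matrix();print(R.T@(c-s['tcp_pos']),s['tcp_pos'],R)
E
```

```text
[0.41542687 0.2854267  0.212     ] -19.58628677294826
[0.41597469 0.28497201 0.006     ] [np.float64(-19.319324493406953), np.float64(-18.574181449071524), np.float64(70.84409140215371), np.float64(71.32292689065903)]
[-0.00233495  0.00298278  0.08097631] [0.41314031 0.28848023 0.29297505] [[ 0.31082833  0.95046355  0.00218953]
 [ 0.95046442 -0.31083126  0.00114719]
 [ 0.00177094  0.0017245  -0.99999694]]
```

move_arm(
  commands=[
    {"offset":[-0.002,0.003,0.03],"delta_rot":[0,0,0.013],"grip":0},
    {"offset":[0,0,0.035],"delta_rot":[0,0,0],"grip":0},
    {"offset":[0,0,0.03],"delta_rot":[0,0,0],"grip":0},
    {"offset":[0,0,0.018],"delta_rot":[0,0,0],"grip":0},
    {"offset":[0,0,0],"delta_rot":[0,0,0],"grip":0.1},
    {"offset":[0,0,0],"delta_rot":[0,0,0],"grip":0.2},
    {"offset":[0,0,0],"delta_rot":[0,0,0],"grip":0.3},
    {"offset":[0,0,0],"delta_rot":[0,0,0],"grip":0.35},
  ],
  grip_force=50,
)

```text
t: 2.5
tcp_pos: [0.4158, 0.2854, 0.1797]
tcp_rot: [0.814, 0.581, 0.001, 0.0]
ft_force: [-0.4, 0.3, -0.3]
gripper_width: 0.0553
```

```bash
python3 - <<'E'
from h import *
s=observe();print(s)
im=camera('wrist');cv2.imwrite("pics/w4.png",cv2.resize(cv2.cvtColor(im,cv2.COLOR_RGB2BGR),None,fx=1.5,fy=1.5))
E
```

```text
{'t': 2.5, 'q': array([ 4.56471171e-01,  2.86204122e-01, -3.01280780e-01,  9.80938266e-01,
       -4.28410688e-06,  7.86191848e-01]), 'joint_vel': array([-0.00127953,  0.00246287, -0.0089376 , -0.00461913,  0.00050603,
       -0.00095434]), 'joint_torque': array([ 1.99587661e-02, -5.15253031e+01,  3.14313340e+01,  6.14238699e-03,
        5.55324496e-04,  5.54757680e-04]), 'tcp_pos': array([0.41578992, 0.28539218, 0.17968864]), 'tcp_rot': array([8.13565273e-01, 5.81472389e-01, 1.17029461e-03, 1.95919084e-04]), 'ft_force': array([-0.35044286,  0.31517457, -0.31984771]), 'moment': array([ 0.01145245, -0.00042926,  0.02564562]), 'gripper_width': 0.05533386123352848}
```

View pics/w4.png

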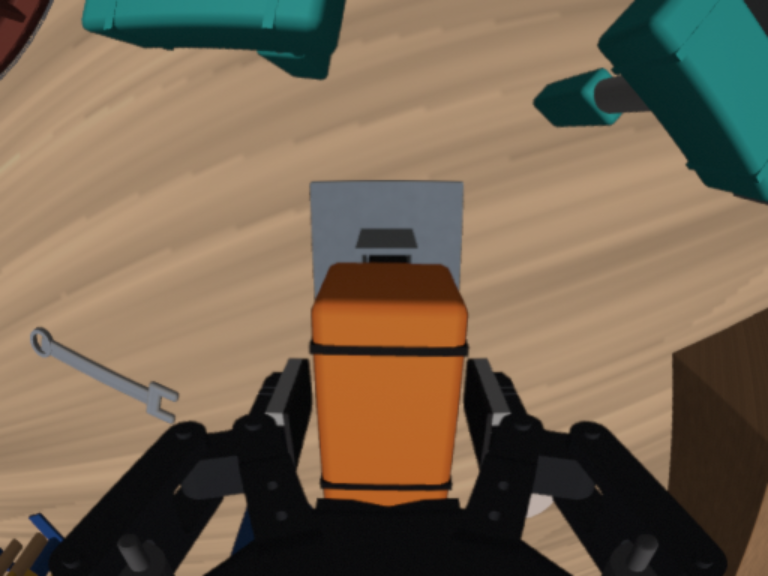

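move_arm(
  commands=[
    {"offset":[0,0,0],"delta_rot":[0,0,0],"grip":0.42},
    {"offset":[0,0,0],"delta_rot":[0,0,0],"grip":0.47},
    {"offset":[0,0,0],"delta_rot":[0,0,0],"grip":0.6},
    {"offset":[0,0,0],"delta_rot":[0,0,0],"grip":0.8},
    {"offset":[0,0,0],"delta_rot":[0,0,0],"grip":1},
    {"offset":[0,0,0],"delta_rot":[0,0,0],"grip":1},
  ],
  grip_force=70,
)

```text
t: 3.15
tcp_pos: [0.4153, 0.2851, 0.1789]
tcp_rot: [0.814, 0.581, 0.001, 0.0]
ft_force: [-0.1, 0.3, 5.5]
gripper_width: 0.0432
```

move_arm(
  commands=[
    {"offset":[0,0,-0.003],"delta_rot":[0,0,0],"grip":1},
    {"offset":[0,0,-0.008],"delta_rot":[0,0,0],"grip":1},
    {"offset":[0,0,-0.01],"delta_rot":[0,0,0],"grip":1},
    {"offset":[0,0,0],"delta_rot":[0,0,0],"grip":1},
  ],
  grip_force=70,
)

```text
t: 3.55
tcp_pos: [0.4157, 0.2853, 0.2008]
tcp_rot: [0.814, 0.581, 0.001, 0.0]
ft_force: [0.2, 0.2, -4.0]
gripper_width: 0.043
```

```bash
python3 - <<'E'
from h import *
s=observe();print(s)
im=camera('wrist');cv2.imwrite("pics/w5.png",cv2.resize(cv2.cvtColor(im,cv2.COLOR_RGB2BGR),None,fx=1.5,fy=1.5))
im=camera('side');cv2.imwrite("pics/s5.png",cv2.resize(cv2.cvtColor(im,cv2.COLOR_RGB2BGR)[90:220,130:300],None,fx=4,fy=4))
E
```

```text
{'t': 3.55, 'q': array([ 4.56379331e-01,  2.69689542e-01, -2.65276936e-01,  1.03370896e+00,
       -3.93870403e-06,  7.86165816e-01]), 'joint_vel': array([ 5.71386290e-04,  1.09393419e-02, -2.52104722e-02, -3.15802268e-02,
        9.34295445e-05,  2.52764249e-03]), 'joint_torque': array([ 4.31762694e-02, -5.32374358e+01,  3.34368610e+01,  7.17215985e-01,
       -1.30606673e-03, -2.54317365e-05]), 'tcp_pos': array([0.41572276, 0.28530827, 0.20080911]), 'tcp_rot': array([8.13584520e-01, 5.81445702e-01, 1.04586976e-03, 1.75208252e-04]), 'ft_force': array([ 0.1776907 ,  0.18772237, -3.96381242]), 'moment': array([-0.00579244, -0.08106451, -0.0345618 ]), 'gripper_width': 0.04302593673014793}
```

View pics/w5.png

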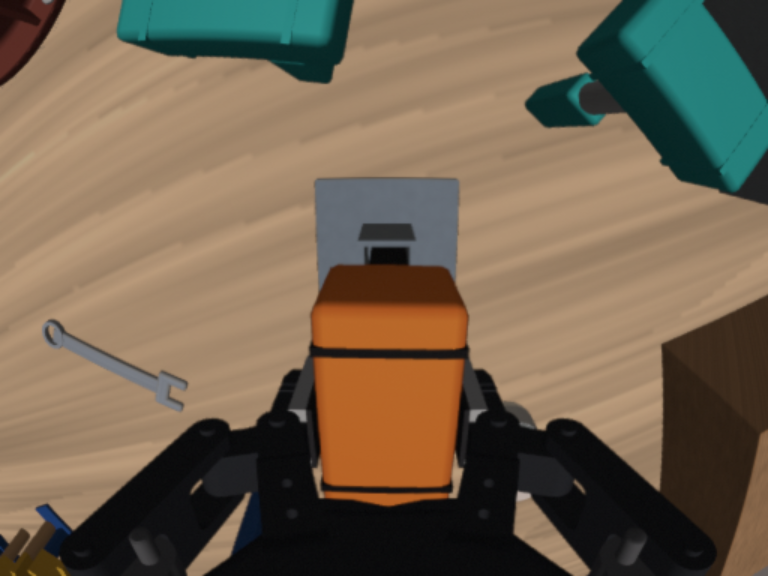

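View pics/s5.png

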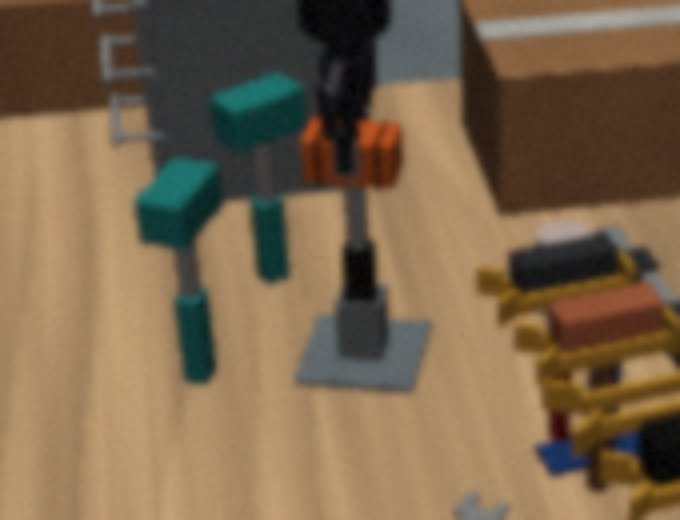

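move_arm(
  commands=[
    {"offset":[0,0,-0.02],"delta_rot":[0,0,0],"grip":1},
    {"offset":[0,0,-0.03],"delta_rot":[0,0,0],"grip":1},
    {"offset":[0,0,-0.03],"delta_rot":[0,0,0],"grip":1},
    {"offset":[0,0,0],"delta_rot":[0,0,0],"grip":1},
  ],
  grip_force=70,
)

```text
t: 4.05
tcp_pos: [0.4166, 0.2858, 0.2826]
tcp_rot: [0.814, 0.581, 0.003, 0.0]
ft_force: [0.7, 0.3, -6.2]
gripper_width: 0.0431
```

```bash
python3 - <<'E'
from h import *
a=cv2.imread("pics/scene0.png");cv2.imwrite("pics/sc_c.png",cv2.resize(a[200:270,200:280],None,fx=8,fy=8,interpolation=cv2.INTER_CUBIC))
a=cv2.imread("pics/side0.png");cv2.imwrite("pics/si_c.png",cv2.resize(a[165:215,255:335],None,fx=10,fy=10,interpolation=cv2.INTER_CUBIC))
E
```

```text
(no output)
```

View pics/sc_c.png

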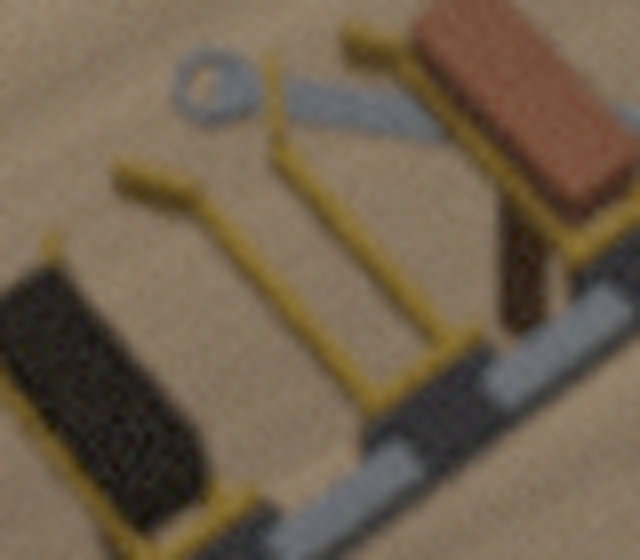

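View pics/si_c.png

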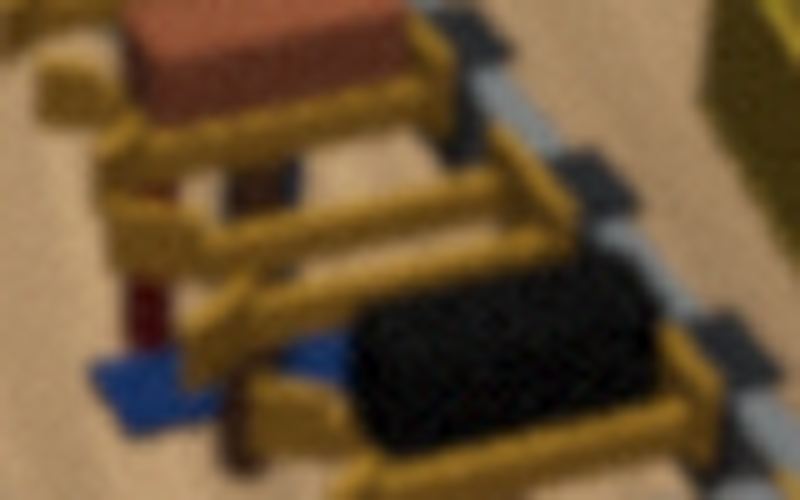

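```bash
python3 - <<'E'
from h import *
np.set_printoptions(precision=4,suppress=True)
c=lambda x,y:(200+x/8,200+y/8)
s=lambda x,y:(255+x/10,165+y/10)
th=np.radians(9.1);xh=np.array([np.cos(th),np.sin(th),0]);yh=np.array([-xh[1],xh[0],0])
def tri(p,q):
    o1,d1=ray('scene',*p);o2,d2=ray('side',*q)
    d1/=np.linalg.norm(d1);d2/=np.linalg.norm(d2)
    t=np.linalg.lstsq(np.c_[d1,-d2],o2-o1,rcond=None)[0]
    a,b=o1+t[0]*d1,o2+t[1]*d2;m=(a+b)/2
    print(m,'rack',m@xh,m@yh,'gap',np.linalg.norm(a-b))
for n,p,q in[('plateB',(485,332),(495,128)),('plateA',(368,408),(582,222)),('Atip',(118,160),(192,320)),('Btip',(270,58),(108,198)),('Abend',(197,188),(250,288)),('Bbend',(278,145),(205,234))]:
    print(n,end=' ');tri(c(*p),s(*q))
# on plane, prong centrelines
for n,p in[('A',(200,200)),('A',(370,395)),('B',(285,155)),('B',(440,335))]:
    m=onz('scene',*c(*p),.22);print(n,m,m@xh,m@yh)
for n,p in[('A',(270,293)),('A',(560,238)),('B',(215,235)),('B',(495,180))]:
    m=onz('side',*s(*p),.22);print(n,m,m@xh,m@yh)
E
```

```text
plateB [ 0.6096 -0.0884  0.2276] rack 0.587986339110348 -0.18370061183833486 gap 0.00484955269778824
plateA [ 0.6171 -0.1329  0.2285] rack 0.5883322860969568 -0.22884414801738628 gap 0.002899767139972764
Atip [ 0.5052 -0.1563  0.2278] rack 0.47408114559944825 -0.23424225025919665 gap 0.002200684952675339
Btip [ 0.4964 -0.0988  0.2273] rack 0.4745382441598146 -0.17611180574078808 gap 0.004075428897112858
Abend [ 0.5245 -0.1399  0.2239] rack 0.49580129681182106 -0.22110114261910396 gap 0.0006875849901442488
Bbend [ 0.5208 -0.1099  0.2198] rack 0.496906560538736 -0.1909148550684748 gap 0.0034174553740804942
A [ 0.527  -0.1406  0.22  ] 0.4981609195069262 -0.22214025210067387
A [ 0.6091 -0.1278  0.22  ] 0.5812714902402949 -0.2225077430504824
B [ 0.5266 -0.1109  0.22  ] 0.5024807200345311 -0.1927607593230738
B [ 0.6028 -0.1003  0.22  ] 0.5793652062308007 -0.1943327582124662
A [ 0.5305 -0.1377  0.22  ] 0.5019965636763297 -0.21989523095596772
A [ 0.614  -0.1293  0.22  ] 0.5858659674638316 -0.2247648452420317
B [ 0.5224 -0.1092  0.22  ] 0.4985468834782563 -0.19048134884852724
B [ 0.6047 -0.0996  0.22  ] 0.5813559457283983 -0.19394372298259516
```

move_arm(
  commands=[
    {"offset":[0,-0.01,0],"delta_rot":[0,0,-0.06],"grip":1},
    {"offset":[0,0,0],"delta_rot":[0,0,-0.11],"grip":1},
    {"offset":[0,0,0],"delta_rot":[0,0,-0.12],"grip":1},
    {"offset":[0,0,0],"delta_rot":[0,0,-0.12],"grip":1},
    {"offset":[-0.01,0,0],"delta_rot":[0,0,-0.077],"grip":1},
    {"offset":[-0.025,-0.01,0],"delta_rot":[0,0,0],"grip":1},
    {"offset":[-0.035,-0.01,0],"delta_rot":[0,0,0],"grip":1},
    {"offset":[-0.035,0,0],"delta_rot":[0,0,0],"grip":1},
  ],
  grip_force=70,
)

```text
t: 4.85
tcp_pos: [0.3996, 0.1802, 0.2778]
tcp_rot: [0.649, 0.761, -0.001, -0.001]
ft_force: [1.1, -0.9, -5.4]
gripper_width: 0.0428
```

move_arm(
  commands=[
    {"offset":[-0.04,0,0],"delta_rot":[0,0,0],"grip":1},
    {"offset":[-0.04,0,0],"delta_rot":[0,0,0],"grip":1},
    {"offset":[-0.04,0,0],"delta_rot":[0,0,0],"grip":1},
    {"offset":[-0.04,0,0],"delta_rot":[0,0,0],"grip":1},
    {"offset":[-0.035,0,0],"delta_rot":[0,0,0],"grip":1},
    {"offset":[-0.03,0,0],"delta_rot":[0,0,0],"grip":1},
    {"offset":[-0.01,0,0],"delta_rot":[0,0,0],"grip":1},
    {"offset":[0,0,0],"delta_rot":[0,0,0],"grip":1},
  ],
  grip_force=70,
)

```text
t: 5.65
tcp_pos: [0.4378, -0.0518, 0.2781]
tcp_rot: [0.65, 0.76, -0.0, -0.001]
ft_force: [-0.4, 0.4, -4.7]
gripper_width: 0.0434
```

```bash
cat >> h.py <<'E'
th=np.radians(9.0);xh=np.array([np.cos(th),np.sin(th),0]);yh=np.array([-xh[1],xh[0],0])
def st():
    s=observe();p=s['tcp_pos'];R=Ro.from_quat(s['tcp_rot']).as_matrix();F=s['ft_force']
    print('t',round(s['t'],2),'rel seat x,y mm',np.round([(p@xh-.541)*1e3,(p@yh+.2065)*1e3],1),'underside z',round(p[2]-.011,4),'yaw err',round(np.degrees(np.arctan2(R[1,0],R[0,0]))-99,2),'tilt',np.round(R[:2,2],4),
     'F rack',np.round([F@xh,F@yh,F[2]],1),'M',np.round(s['moment'],2),'w',round(s['gripper_width'],4))
    return s
E
python3 - <<'E'
from h import *
st()
im=camera('scene');cv2.imwrite("pics/c6.png",cv2.resize(cv2.cvtColor(im,cv2.COLOR_RGB2BGR)[130:300,130:350],None,fx=3.4,fy=3.4,interpolation=cv2.INTER_CUBIC))
im=camera('side');cv2.imwrite("pics/s6.png",cv2.resize(cv2.cvtColor(im,cv2.COLOR_RGB2BGR)[90:290,150:370],None,fx=3,fy=3,interpolation=cv2.INTER_CUBIC))
E
```

```text
t 5.65 rel seat x,y mm [-116.7   86.9] underside z 0.2671 yaw err -0.13 tilt [-0.0016  0.0004] F rack [-0.3  0.4 -4.7] M [ 0.06 -0.02 -0.02] w 0.0434
```

View pics/c6.png

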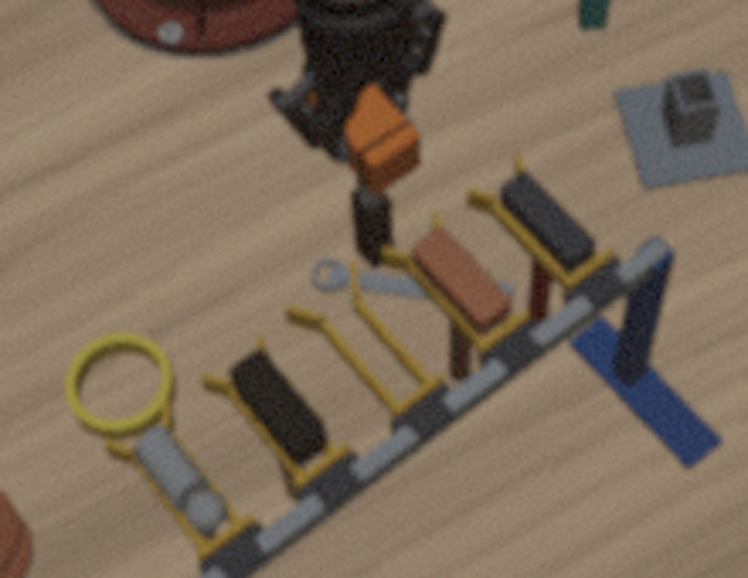

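View pics/s6.png

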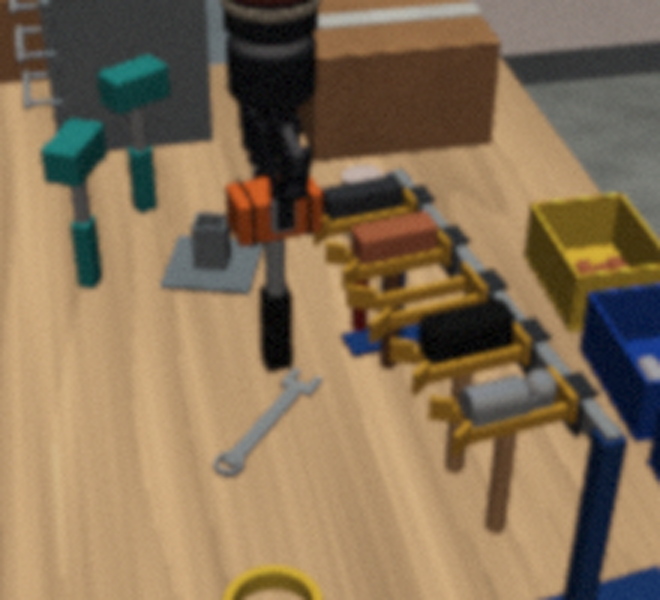

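move_arm(
  commands=[
    {"offset":[-0.03,0,0],"delta_rot":[0,0,0],"grip":1},
    {"offset":[-0.035,0,0.01],"delta_rot":[0,0,0],"grip":1},
    {"offset":[-0.022,0,0.01],"delta_rot":[0,0,0],"grip":1},
    {"offset":[0,0,0.008],"delta_rot":[0,0,0],"grip":1},
    {"offset":[0,0,0],"delta_rot":[0,0,0],"grip":1},
    {"offset":[0,0,0],"delta_rot":[0,0,0],"grip":1},
  ],
  grip_force=70,
)

```text
t: 6.35
tcp_pos: [0.4516, -0.1354, 0.2513]
tcp_rot: [0.649, 0.761, 0.0, -0.0]
ft_force: [0.4, 0.5, -4.5]
gripper_width: 0.0429
```

```bash
python3 - <<'E'
from h import *
st()
im=camera('scene');cv2.imwrite("pics/c7.png",cv2.resize(cv2.cvtColor(im,cv2.COLOR_RGB2BGR)[150:280,180:300],None,fx=4.5,fy=4.5,interpolation=cv2.INTER_CUBIC))
im=camera('side');cv2.imwrite("pics/s7.png",cv2.resize(cv2.cvtColor(im,cv2.COLOR_RGB2BGR)[130:260,200:360],None,fx=4.5,fy=4.5,interpolation=cv2.INTER_CUBIC))
st()
E
```

```text
t 6.35 rel seat x,y mm [-116.1    2.1] underside z 0.2403 yaw err 0.09 tilt [-0.0005  0.0007] F rack [ 0.5  0.4 -4.5] M [-0.04  0.02  0.  ] w 0.0429
t 6.45 rel seat x,y mm [-115.8    1.7] underside z 0.2408 yaw err 0.09 tilt [ 0.0006 -0.    ] F rack [ 0.6  0.3 -4.9] M [-0.02 -0.    0.03] w 0.0436
```

View pics/c7.png

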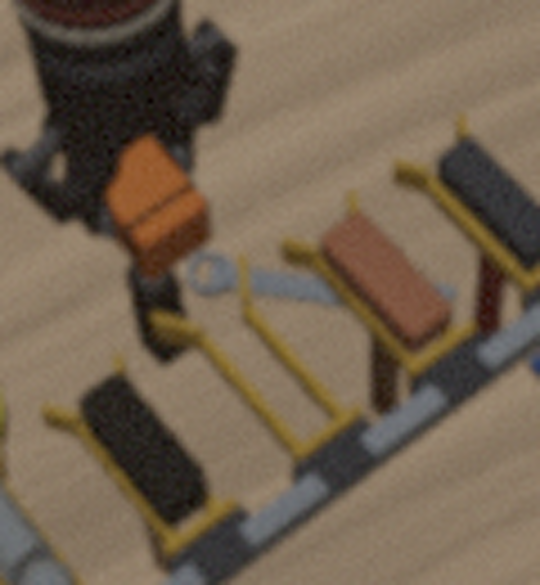

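View pics/s7.png

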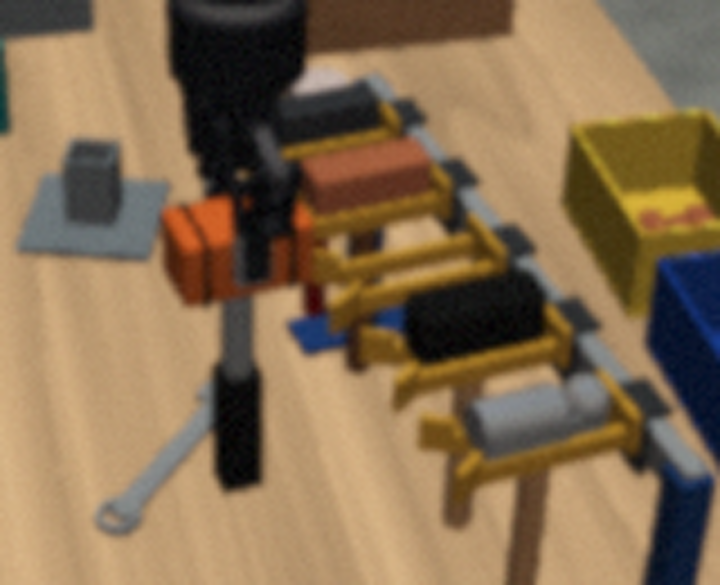

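```bash
python3 - <<'E'
from h import *
s=st();p=s['tcp_pos']
for dy in(-.022,.022):
  for z in(.044,0):
    X=p+xh*.04+yh*dy;X[2]=p[2]-.011+z
    print((proj('scene',X)-[180,150])*4.5,(proj('side',X)-[200,130])*4.5)
E
```

```text
t 6.45 rel seat x,y mm [-115.8    1.7] underside z 0.2408 yaw err 0.09 tilt [ 0.0006 -0.    ] F rack [ 0.6  0.3 -4.9] M [-0.02 -0.    0.03] w 0.0436
[146.67338341 242.66567598] [318.63347715 219.22571319]
[154.0870578 282.9011186] [316.83629703 281.63183744]
[214.00808793 196.22225391] [289.93806976 178.88601469]
[219.12794888 237.51056859] [288.84811626 240.39407254]
```

move_arm(
  commands=[
    {"offset":[-0.001,0.015,0],"delta_rot":[0,0,0],"grip":1},
    {"offset":[0,0.015,0],"delta_rot":[0,0,0],"grip":1},
    {"offset":[0,0.01,0],"delta_rot":[0,0,0],"grip":1},
    {"offset":[0,0.005,0],"delta_rot":[0,0,0],"grip":1},
    {"offset":[0,0.003,0],"delta_rot":[0,0,0],"grip":1},
    {"offset":[0,0,0],"delta_rot":[0,0,0],"grip":1},
  ],
  grip_force=70,
)

```text
t: 7.05
tcp_pos: [0.4994, -0.1301, 0.2513]
tcp_rot: [0.649, 0.761, -0.0, -0.0]
ft_force: [0.7, -0.7, -5.6]
gripper_width: 0.043
```

```bash
python3 - <<'E'
from h import *
st()
im=camera('scene');cv2.imwrite("pics/c8.png",cv2.resize(cv2.cvtColor(im,cv2.COLOR_RGB2BGR)[190:280,180:300],None,fx=6,fy=6,interpolation=cv2.INTER_CUBIC))
im=camera('side');cv2.imwrite("pics/s8.png",cv2.resize(cv2.cvtColor(im,cv2.COLOR_RGB2BGR)[150:230,220:340],None,fx=6,fy=6,interpolation=cv2.INTER_CUBIC))
st()
E
```

```text
t 7.05 rel seat x,y mm [-68.1  -0.1] underside z 0.2403 yaw err 0.03 tilt [-0.0002  0.    ] F rack [ 0.6 -0.8 -5.6] M [ 0.01 -0.02 -0.03] w 0.043
t 7.15 rel seat x,y mm [-68.5  -0.2] underside z 0.2403 yaw err 0.01 tilt [-0.0004  0.    ] F rack [ 0.2  0.1 -4.6] M [ 0.   -0.07  0.01] w 0.0427
```

View pics/c8.png

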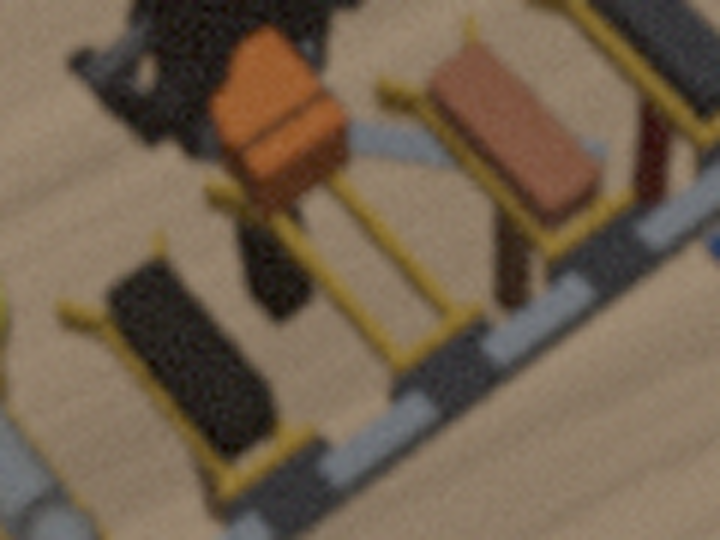

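View pics/s8.png

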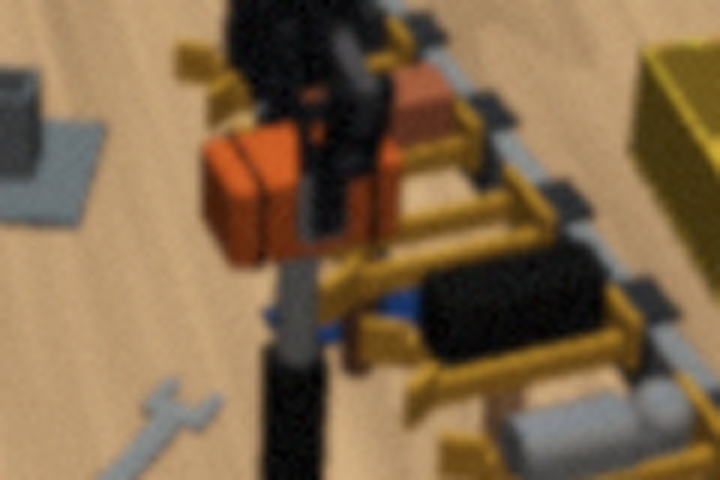

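move_arm(
  commands=[
    {"offset":[0,0.003,0],"delta_rot":[0,0,0],"grip":1},
    {"offset":[0,0.003,0],"delta_rot":[0,0,0],"grip":1},
    {"offset":[0,0.003,0],"delta_rot":[0,0,0],"grip":1},
    {"offset":[0,0,0],"delta_rot":[0,0,0],"grip":1},
  ],
  grip_force=70,
)

```text
t: 7.55
tcp_pos: [0.5087, -0.1289, 0.2513]
tcp_rot: [0.649, 0.76, 0.0, 0.0]
ft_force: [0.1, -0.4, -4.8]
gripper_width: 0.0429
```

```bash
python3 -c "
from h import *
st()"
```

```text
t 7.55 rel seat x,y mm [-58.7  -0.3] underside z 0.2403 yaw err 0.01 tilt [0.0002 0.    ] F rack [ 0.1 -0.4 -4.8] M [-0.03  0.03  0.01] w 0.0429
```

move_arm(
  commands=[
    {"offset":[0,0.003,0],"delta_rot":[0,0,0],"grip":1},
    {"offset":[0,0.002,0],"delta_rot":[0,0,0],"grip":1},
    {"offset":[0,0,0],"delta_rot":[0,0,0],"grip":1},
  ],
  grip_force=70,
)

```text
t: 7.85
tcp_pos: [0.5135, -0.128, 0.2513]
tcp_rot: [0.649, 0.76, 0.0, 0.0]
ft_force: [0.4, 0.3, -3.8]
gripper_width: 0.043
```

```bash
python3 -c "
from h import *
st()"
```

```text
t 7.85 rel seat x,y mm [-53.9  -0.3] underside z 0.2403 yaw err 0.01 tilt [0.0001 0.    ] F rack [ 0.5  0.3 -3.8] M [ 0.02 -0.02  0.03] w 0.043
```

move_arm(
  commands=[
    {"offset":[0,0.0015,0],"delta_rot":[0,0,0],"grip":1},
    {"offset":[0,0.0015,0],"delta_rot":[0,0,0],"grip":1},
    {"offset":[0,0,0],"delta_rot":[0,0,0],"grip":1},
  ],
  grip_force=70,
)

```text
t: 8.15
tcp_pos: [0.5164, -0.1276, 0.2513]
tcp_rot: [0.649, 0.76, 0.0, 0.0]
ft_force: [0.1, 0.6, -5.1]
gripper_width: 0.0432
```

move_arm(
  commands=[
    {"offset":[0,0.0015,0],"delta_rot":[0,0,0],"grip":1},
    {"offset":[0,0.0015,0],"delta_rot":[0,0,0],"grip":1},
    {"offset":[0,0,0],"delta_rot":[0,0,0],"grip":1},
  ],
  grip_force=70,
)

```text
t: 8.45
tcp_pos: [0.5187, -0.1266, 0.251]
tcp_rot: [0.649, 0.761, -0.0, -0.001]
ft_force: [-3.1, 1.6, -5.0]
gripper_width: 0.0428
```

```bash
python3 -c "
from h import *
st()"
```

```text
t 8.45 rel seat x,y mm [-48.5   0.3] underside z 0.24 yaw err 0.02 tilt [-0.0012  0.0009] F rack [-2.8  2.1 -5. ] M [0.6  0.71 0.01] w 0.0428
```

move_arm(
  commands=[
    {"offset":[0.0015,-0.0005,0],"delta_rot":[0,0,0],"grip":1},
    {"offset":[0.0012,0,0],"delta_rot":[0,0,0],"grip":1},
    {"offset":[0,0,0],"delta_rot":[0,0,0],"grip":1},
  ],
  grip_force=70,
)

```text
t: 8.75
tcp_pos: [0.5185, -0.1246, 0.2515]
tcp_rot: [0.649, 0.76, 0.0, 0.0]
ft_force: [-0.1, -0.4, -4.4]
gripper_width: 0.0432
```

move_arm(
  commands=[
    {"offset":[0,0.0015,0],"delta_rot":[0,0,0],"grip":1},
    {"offset":[0,0.0015,0],"delta_rot":[0,0,0],"grip":1},
    {"offset":[0,0,0],"delta_rot":[0,0,0],"grip":1},
  ],
  grip_force=70,
)

```text
t: 9.05
tcp_pos: [0.5215, -0.1242, 0.2513]
tcp_rot: [0.649, 0.76, 0.0, 0.0]
ft_force: [-0.1, 0.2, -5.3]
gripper_width: 0.0432
```

```bash
python3 -c "
from h import *
st()"
```

```text
t 9.05 rel seat x,y mm [-45.3   2.3] underside z 0.2403 yaw err 0.01 tilt [ 0.0003 -0.0001] F rack [-0.1  0.2 -5.3] M [-0.    0.02 -0.01] w 0.0432
```

move_arm(
  commands=[
    {"offset":[0,0.0015,0],"delta_rot":[0,0,0],"grip":1},
    {"offset":[0,0.0015,0],"delta_rot":[0,0,0],"grip":1},
    {"offset":[0,0,0],"delta_rot":[0,0,0],"grip":1},
  ],
  grip_force=70,
)

```text
t: 9.35
tcp_pos: [0.5244, -0.1236, 0.2513]
tcp_rot: [0.649, 0.76, 0.0, 0.0]
ft_force: [0.2, 0.5, -3.5]
gripper_width: 0.043
```

move_arm(
  commands=[
    {"offset":[0,0.002,0],"delta_rot":[0,0,0],"grip":1},
    {"offset":[0,0.002,0],"delta_rot":[0,0,0],"grip":1},
    {"offset":[0,0,0],"delta_rot":[0,0,0],"grip":1},
  ],
  grip_force=70,
)

```text
t: 9.65
tcp_pos: [0.5284, -0.1229, 0.2513]
tcp_rot: [0.649, 0.76, 0.0, 0.0]
ft_force: [0.4, 0.7, -4.4]
gripper_width: 0.0429
```

```bash
python3 -c "
from h import *
st()"
```

```text
t 9.65 rel seat x,y mm [-38.3   2.4] underside z 0.2403 yaw err 0.02 tilt [ 0.0002 -0.    ] F rack [ 0.5  0.6 -4.4] M [-0.04 -0.    0.01] w 0.0429
```

move_arm(
  commands=[
    {"offset":[0,0.003,0],"delta_rot":[0,0,0],"grip":1},
    {"offset":[0,0.003,0],"delta_rot":[0,0,0],"grip":1},
    {"offset":[0,0.003,0],"delta_rot":[0,0,0],"grip":1},
    {"offset":[0,0,0],"delta_rot":[0,0,0],"grip":1},
  ],
  grip_force=70,
)

```text
t: 10.05
tcp_pos: [0.5374, -0.1215, 0.2512]
tcp_rot: [0.649, 0.76, 0.0, 0.0]
ft_force: [-0.1, 1.3, -5.0]
gripper_width: 0.0434
```

move_arm(
  commands=[
    {"offset":[0,0.003,0],"delta_rot":[0,0,0],"grip":1},
    {"offset":[0,0.003,0],"delta_rot":[0,0,0],"grip":1},
    {"offset":[0,0.003,0],"delta_rot":[0,0,0],"grip":1},
    {"offset":[0,0,0],"delta_rot":[0,0,0],"grip":1},
  ],
  grip_force=70,
)

```text
t: 10.45
tcp_pos: [0.5463, -0.1201, 0.2512]
tcp_rot: [0.649, 0.761, 0.0, 0.0]
ft_force: [-0.8, 0.1, -3.7]
gripper_width: 0.0432
```

```bash
python3 -c "
from h import *
st()"
```

```text
t 10.45 rel seat x,y mm [-20.2   2.4] underside z 0.2402 yaw err 0.02 tilt [0.0001 0.    ] F rack [-0.8  0.2 -3.7] M [-0.05 -0.05  0.01] w 0.0432
```

move_arm(
  commands=[
    {"offset":[0.0004,0.003,0],"delta_rot":[0,0,0],"grip":1},
    {"offset":[0,0.003,0],"delta_rot":[0,0,0],"grip":1},
    {"offset":[0,0.003,0],"delta_rot":[0,0,0],"grip":1},
    {"offset":[0,0,0],"delta_rot":[0,0,0],"grip":1},
  ],
  grip_force=70,
)

```text
t: 10.85
tcp_pos: [0.5551, -0.1183, 0.2512]
tcp_rot: [0.649, 0.761, 0.0, 0.0]
ft_force: [1.0, -0.1, -4.7]
gripper_width: 0.0431
```

move_arm(
  commands=[
    {"offset":[0,0.003,0],"delta_rot":[0,0,0],"grip":1},
    {"offset":[0,0.003,0],"delta_rot":[0,0,0],"grip":1},
    {"offset":[0,0.002,0],"delta_rot":[0,0,0],"grip":1},
    {"offset":[0,0,0],"delta_rot":[0,0,0],"grip":1},
  ],
  grip_force=70,
)

```text
t: 11.25
tcp_pos: [0.5629, -0.1171, 0.2513]
tcp_rot: [0.649, 0.76, 0.0, 0.0]
ft_force: [-0.4, 0.4, -4.5]
gripper_width: 0.0431
```

```bash
python3 - <<'E'
from h import *
st()
im=camera('scene');cv2.imwrite("pics/c9.png",cv2.resize(cv2.cvtColor(im,cv2.COLOR_RGB2BGR)[190:280,180:300],None,fx=6,fy=6,interpolation=cv2.INTER_CUBIC))
im=camera('side');cv2.imwrite("pics/s9.png",cv2.resize(cv2.cvtColor(im,cv2.COLOR_RGB2BGR)[140:230,220:340],None,fx=6,fy=6,interpolation=cv2.INTER_CUBIC))
im=camera('wrist');cv2.imwrite("pics/w9.png",cv2.resize(cv2.cvtColor(im,cv2.COLOR_RGB2BGR),None,fx=1.5,fy=1.5))
st()
E
```

```text
t 11.25 rel seat x,y mm [-3.3  2.8] underside z 0.2403 yaw err 0.01 tilt [ 0.0001 -0.    ] F rack [-0.3  0.4 -4.5] M [-0.01  0.    0.01] w 0.0431
t 11.4 rel seat x,y mm [-3.7  2.8] underside z 0.2403 yaw err 0.01 tilt [-0.0002  0.    ] F rack [-0.2 -0.2 -4.1] M [-0.02 -0.04  0.  ] w 0.0433
```

View pics/c9.png

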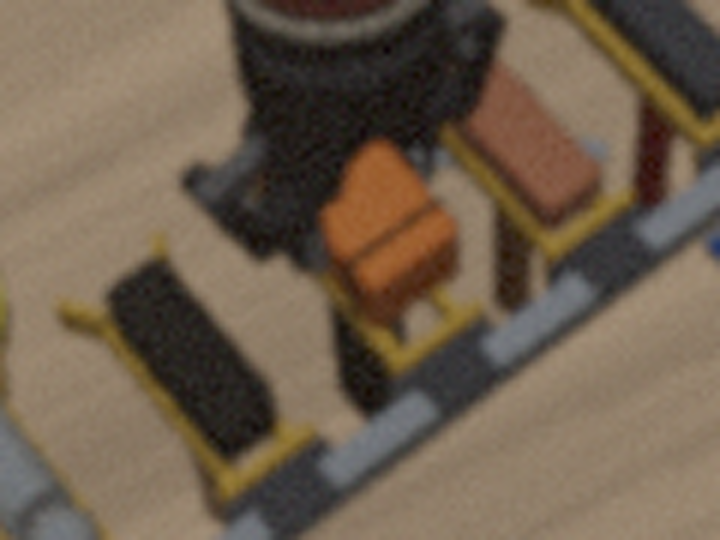

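View pics/s9.png

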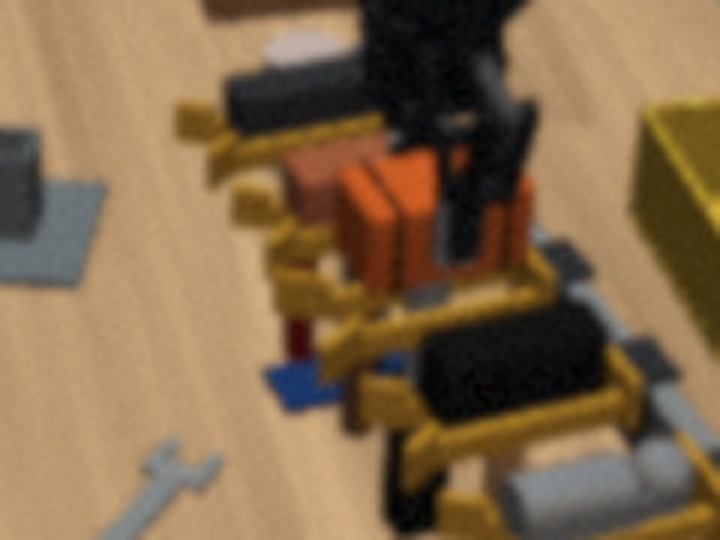

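View pics/w9.png

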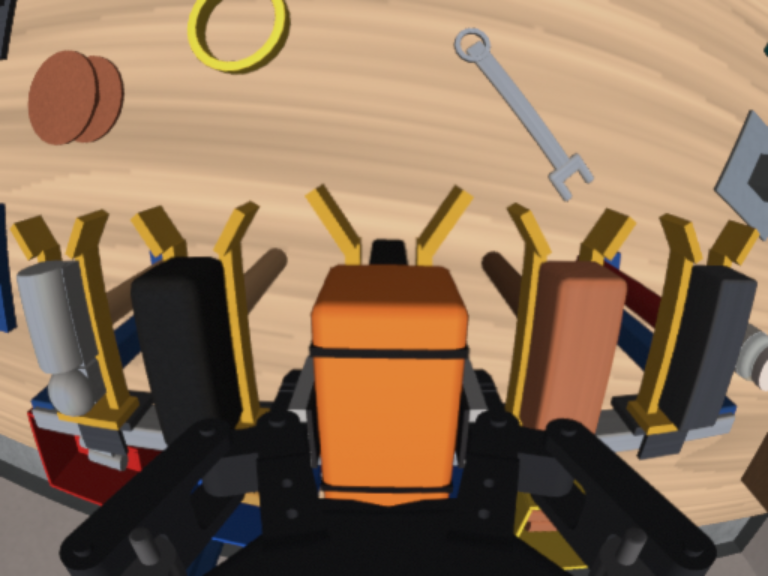

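```bash
python3 - <<'E'
from h import *
st();i=camera_info('wrist')
c=xh*.541+yh*(-.2065+.0028)
for z in(.214,.218,.222):
  for x,y in((-.067,-.0267),(-.067,.0267)):
    X=c+xh*x+yh*y; X[2]=z+.008
    print(z,x,y,proj('wrist',X,i)*1.5)
for u,v in((318,188),(465,192)):
  for z in(.222,.226,.230):
    m=onz('wrist',u/1.5,v/1.5,z,i);print(u,z,(m@xh-.541)*1e3,(m@yh+.2065)*1e3)
E
python3 - <<'E'
import cv2
a=cv2.imread('pics/w9.png');cv2.imwrite('pics/w9c.png',cv2.resize(a[160:300,280:500],None,fx=3.6,fy=3.6,interpolation=cv2.INTER_CUBIC))
E
```

```text
t 11.4 rel seat x,y mm [-3.7  2.8] underside z 0.2403 yaw err 0.01 tilt [-0.0002  0.    ] F rack [-0.2 -0.2 -4.1] M [-0.02 -0.04  0.  ] w 0.0433
0.214 -0.067 -0.0267 [319.34825722 191.93264813]
0.214 -0.067 0.0267 [456.53961901 192.03252705]
0.218 -0.067 -0.0267 [317.79901225 193.11406107]
0.218 -0.067 0.0267 [458.12880781 193.21658315]
0.222 -0.067 -0.0267 [316.17814547 194.3520603 ]
0.222 -0.067 0.0267 [459.7913635  194.45733754]
318 0.222 -68.56160368556746 -24.390483719407385
318 0.226 -68.96817193083382 -23.76848179895455
318 0.23 -69.37474017610012 -23.146479878501715
465 0.222 -67.09280885401381 32.854625756275155
465 0.226 -67.5334361984834 32.14920139455066
465 0.23 -67.97406354295299 31.44377703282611
```

View pics/w9c.png

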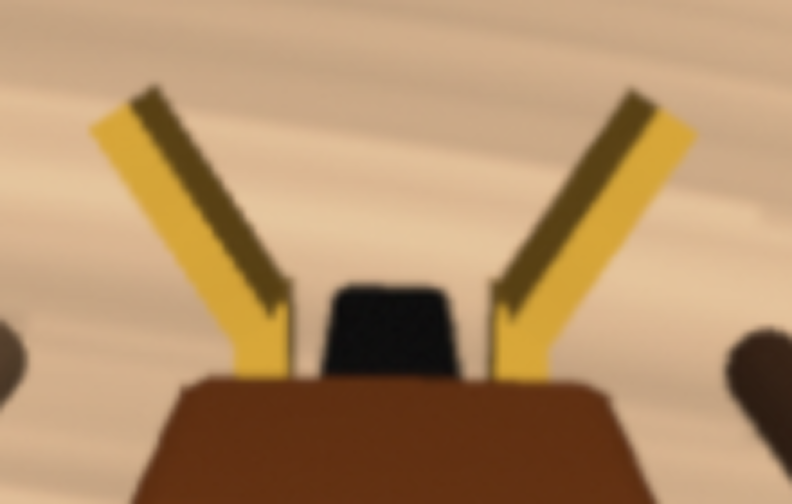

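```bash
python3 - <<'E'
from h import *
i=camera_info('wrist')
f=lambda x,y,z:onz('wrist',(280+x/3.6)/1.5,(160+y/3.6)/1.5,z,i)
for z in(.215,.220,.225,.23,.235):
  r=[]
  for a,b in(((270,315),(512,318)),((130,103),(657,107)),((235,365),(548,365))):
    A,B=f(*a,z),f(*b,z);m=(A+B)/2
    r+=[np.linalg.norm(A-B)*1e3,(m@xh-.541)*1e3,(m@yh+.2065)*1e3]
  print(z,np.round(r,1))
st()
E
```

```text
0.215 [ 27.9 -42.7   3.1  59.3 -67.4   3.4  36.4 -36.9   3.2]
0.22 [ 27.1 -43.9   3.1  57.6 -67.9   3.4  35.4 -38.3   3.2]
0.225 [ 26.3 -45.1   3.1  56.  -68.5   3.3  34.4 -39.7   3.1]
0.23 [ 25.5 -46.3   3.1  54.3 -69.    3.3  33.3 -41.    3.1]
0.235 [ 24.8 -47.5   3.   52.7 -69.5   3.3  32.3 -42.4   3.1]
t 11.4 rel seat x,y mm [-3.7  2.8] underside z 0.2403 yaw err 0.01 tilt [-0.0002  0.    ] F rack [-0.2 -0.2 -4.1] M [-0.02 -0.04  0.  ] w 0.0433
```

move_arm(
  commands=[
    {"offset":[0.0003,0.0025,0],"delta_rot":[0,0,0],"grip":1},
    {"offset":[0,0,0.003],"delta_rot":[0,0,0],"grip":1},
    {"offset":[0,0,0.003],"delta_rot":[0,0,0],"grip":1},
    {"offset":[0,0,0.003],"delta_rot":[0,0,0],"grip":1},
    {"offset":[0,0,0],"delta_rot":[0,0,0],"grip":1},
    {"offset":[0,0,0],"delta_rot":[0,0,0],"grip":1},
  ],
  grip_force=70,
)

```text
t: 12.0
tcp_pos: [0.5649, -0.1164, 0.2422]
tcp_rot: [0.649, 0.76, -0.0, -0.0]
ft_force: [0.4, 0.9, -3.5]
gripper_width: 0.0428
```

```bash
python3 -c "
from h import *
st()"
```

```text
t 12.0 rel seat x,y mm [-1.2  3.2] underside z 0.2312 yaw err 0.01 tilt [-0.0003  0.0001] F rack [ 0.5  0.8 -3.5] M [ 0.05 -0.03  0.04] w 0.0428
```

move_arm(
  commands=[
    {"offset":[0,0,0.0015],"delta_rot":[0,0,0],"grip":1},
    {"offset":[0,0,0.0015],"delta_rot":[0,0,0],"grip":1},
    {"offset":[0,0,0],"delta_rot":[0,0,0],"grip":1},
  ],
  grip_force=70,
)

```text
t: 12.3
tcp_pos: [0.5649, -0.1164, 0.2391]
tcp_rot: [0.649, 0.76, -0.0, -0.0]
ft_force: [0.2, 0.5, -4.6]
gripper_width: 0.0431
```

move_arm(
  commands=[
    {"offset":[0,0,0.001],"delta_rot":[0,0,0],"grip":1},
    {"offset":[0,0,0.001],"delta_rot":[0,0,0],"grip":1},
    {"offset":[0,0,0],"delta_rot":[0,0,0],"grip":1},
  ],
  grip_force=70,
)

```text
t: 12.6
tcp_pos: [0.565, -0.1164, 0.2371]
tcp_rot: [0.649, 0.76, -0.0, -0.0]
ft_force: [0.6, -0.0, -4.4]
gripper_width: 0.0432
```

```bash
python3 -c "
from h import *
st()"
```

```text
t 12.6 rel seat x,y mm [-1.2  3.1] underside z 0.2261 yaw err 0.01 tilt [-0.0002  0.0001] F rack [ 0.6 -0.1 -4.4] M [-0.03  0.   -0.01] w 0.0432
```

move_arm(
  commands=[
    {"offset":[0,0,0.001],"delta_rot":[0,0,0],"grip":1},
    {"offset":[0,0,0.001],"delta_rot":[0,0,0],"grip":1},
    {"offset":[0,0,0],"delta_rot":[0,0,0],"grip":1},
  ],
  grip_force=70,
)

```text
t: 12.9
tcp_pos: [0.5649, -0.1164, 0.2351]
tcp_rot: [0.649, 0.76, -0.0, -0.0]
ft_force: [0.1, 0.5, -4.6]
gripper_width: 0.0432
```

move_arm(
  commands=[
    {"offset":[0,0,0.001],"delta_rot":[0,0,0],"grip":1},
    {"offset":[0,0,0.001],"delta_rot":[0,0,0],"grip":1},
    {"offset":[0,0,0],"delta_rot":[0,0,0],"grip":1},
  ],
  grip_force=70,
)

```text
t: 13.2
tcp_pos: [0.565, -0.1164, 0.2331]
tcp_rot: [0.649, 0.76, -0.0, -0.0]
ft_force: [-0.5, -0.2, -4.5]
gripper_width: 0.0434
```

move_arm(
  commands=[
    {"offset":[0,0,0.001],"delta_rot":[0,0,0],"grip":1},
    {"offset":[0,0,0],"delta_rot":[0,0,0],"grip":1},
  ],
  grip_force=70,
)

```text
t: 13.4
tcp_pos: [0.565, -0.1164, 0.2322]
tcp_rot: [0.649, 0.76, -0.0, -0.0]
ft_force: [0.2, -0.2, -4.0]
gripper_width: 0.0431
```

```bash
python3 -c "
from h import *
st()"
```

```text
t 13.4 rel seat x,y mm [-1.2  3.1] underside z 0.2212 yaw err 0.01 tilt [-0.0002  0.    ] F rack [ 0.1 -0.2 -4. ] M [-0.04  0.02 -0.02] w 0.0431
```

move_arm(
  commands=[
    {"offset":[0,0,0.0007],"delta_rot":[0,0,0],"grip":1},
    {"offset":[0,0,0],"delta_rot":[0,0,0],"grip":1},
  ],
  grip_force=70,
)

```text
t: 13.6
tcp_pos: [0.565, -0.1164, 0.2315]
tcp_rot: [0.649, 0.76, -0.0, -0.0]
ft_force: [-0.3, -0.7, -5.6]
gripper_width: 0.0432
```

move_arm(
  commands=[
    {"offset":[0,0,0.0007],"delta_rot":[0,0,0],"grip":1},
    {"offset":[0,0,0],"delta_rot":[0,0,0],"grip":1},
  ],
  grip_force=70,
)

```text
t: 13.8
tcp_pos: [0.565, -0.1164, 0.2308]
tcp_rot: [0.649, 0.76, -0.0, -0.0]
ft_force: [1.0, -0.9, -4.4]
gripper_width: 0.043
```

move_arm(
  commands=[
    {"offset":[0,0,0.0007],"delta_rot":[0,0,0],"grip":1},
    {"offset":[0,0,0],"delta_rot":[0,0,0],"grip":1},
  ],
  grip_force=70,
)

```text
t: 14.0
tcp_pos: [0.5651, -0.1164, 0.2304]
tcp_rot: [0.649, 0.76, 0.0, 0.0]
ft_force: [-0.1, 0.5, -2.1]
gripper_width: 0.0434
```

move_arm(
  commands=[
    {"offset":[0,0,0.0004],"delta_rot":[0,0,0],"grip":1},
    {"offset":[0,0,0],"delta_rot":[0,0,0],"grip":1},
  ],
  grip_force=70,
)

```text
t: 14.2
tcp_pos: [0.5651, -0.1164, 0.2304]
tcp_rot: [0.649, 0.76, 0.0, 0.0]
ft_force: [-2.6, 1.3, 4.6]
gripper_width: 0.0432
```

move_arm(
  commands=[
    {"offset":[0,0,0.0004],"delta_rot":[0,0,0],"grip":1},
    {"offset":[0,0,0],"delta_rot":[0,0,0],"grip":1},
  ],
  grip_force=70,
)

```text
t: 14.4
tcp_pos: [0.5651, -0.1164, 0.2303]
tcp_rot: [0.649, 0.76, 0.0, 0.0]
ft_force: [-4.2, 1.4, 7.8]
gripper_width: 0.043
```

```bash
python3 - <<'E'
from h import *
st()
im=camera('wrist');cv2.imwrite("pics/w10.png",cv2.resize(cv2.cvtColor(im,cv2.COLOR_RGB2BGR),None,fx=1.5,fy=1.5))
im=camera('side');cv2.imwrite("pics/s10.png",cv2.resize(cv2.cvtColor(im,cv2.COLOR_RGB2BGR)[140:230,220:340],None,fx=6,fy=6,interpolation=cv2.INTER_CUBIC))
E
```

```text
t 14.4 rel seat x,y mm [-1.   3.1] underside z 0.2193 yaw err 0.01 tilt [ 0.0009 -0.0004] F rack [-4.   2.1  7.8] M [ 0.21  0.79 -0.02] w 0.043
```

View pics/w10.png

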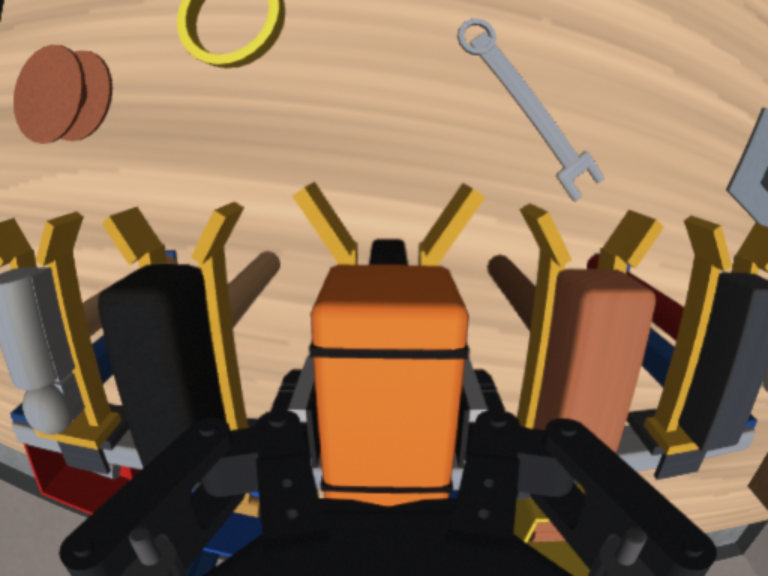

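View pics/s10.png

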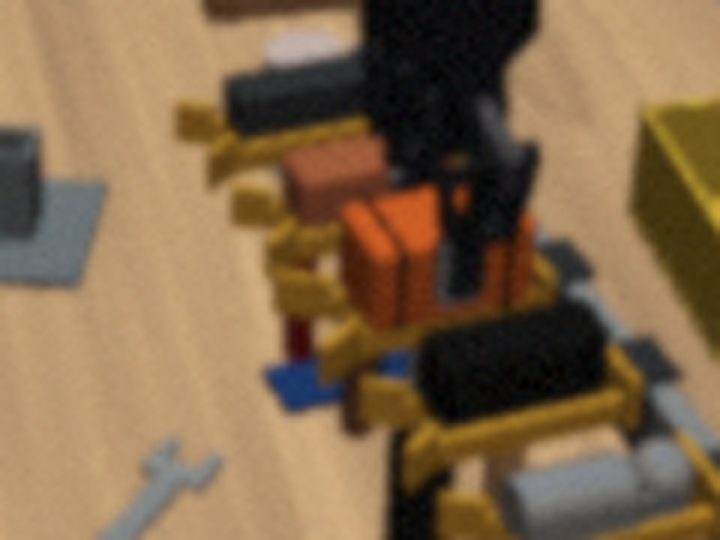

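move_arm(
  commands=[
    {"offset":[0,0,-0.0005],"delta_rot":[0,0,0],"grip":1},
    {"offset":[0,0,0],"delta_rot":[0,0,0],"grip":1},
  ],
  grip_force=70,
)

```text
t: 14.7
tcp_pos: [0.5651, -0.1164, 0.2304]
tcp_rot: [0.649, 0.76, 0.0, 0.0]
ft_force: [-2.3, 0.6, 5.6]
gripper_width: 0.0431
```

```bash
python3 -c "
from h import *
st()"
```

```text
t 14.7 rel seat x,y mm [-1.1  3.1] underside z 0.2194 yaw err 0.01 tilt [ 0.0005 -0.0002] F rack [-2.2  1.   5.6] M [ 0.16  0.61 -0.03] w 0.0431
```

Seated with light load; release by easing force, then opening a little.

move_arm(
  commands=[
    {"offset":[0,0,-0.0003],"delta_rot":[0,0,0],"grip":1},
    {"offset":[0,0,0],"delta_rot":[0,0,0],"grip":1},
  ],
  grip_force=30,
)

```text
t: 14.9
tcp_pos: [0.5651, -0.1164, 0.2304]
tcp_rot: [0.649, 0.76, 0.0, 0.0]
ft_force: [-2.9, 1.0, 4.9]
gripper_width: 0.043
```

move_arm(
  commands=[
    {"offset":[0,0,0],"delta_rot":[0,0,0],"grip":0.49},
    {"offset":[0,0,0],"delta_rot":[0,0,0],"grip":0.47},
    {"offset":[0,0,0],"delta_rot":[0,0,0],"grip":0.45},
    {"offset":[0,0,0],"delta_rot":[0,0,0],"grip":0.43},
    {"offset":[0,0,0],"delta_rot":[0,0,0],"grip":0.41},
    {"offset":[0,0,0],"delta_rot":[0,0,0],"grip":0.4},
    {"offset":[0,0,0],"delta_rot":[0,0,0],"grip":0.4},
  ],
  grip_force=20,
)

```text
t: 15.6
tcp_pos: [0.5651, -0.1164, 0.2302]
tcp_rot: [0.649, 0.76, -0.0, -0.0]
ft_force: [0.6, -0.1, -0.6]
gripper_width: 0.0511
```

```bash
python3 - <<'E'
from h import *
st()
im=camera('wrist');cv2.imwrite("pics/w11.png",cv2.resize(cv2.cvtColor(im,cv2.COLOR_RGB2BGR),None,fx=1.5,fy=1.5))
E
```

```text
t 15.6 rel seat x,y mm [-1.1  3.1] underside z 0.2192 yaw err 0.01 tilt [-0. -0.] F rack [ 0.5 -0.2 -0.6] M [-0.03  0.01 -0.01] w 0.0511
```

View pics/w11.png

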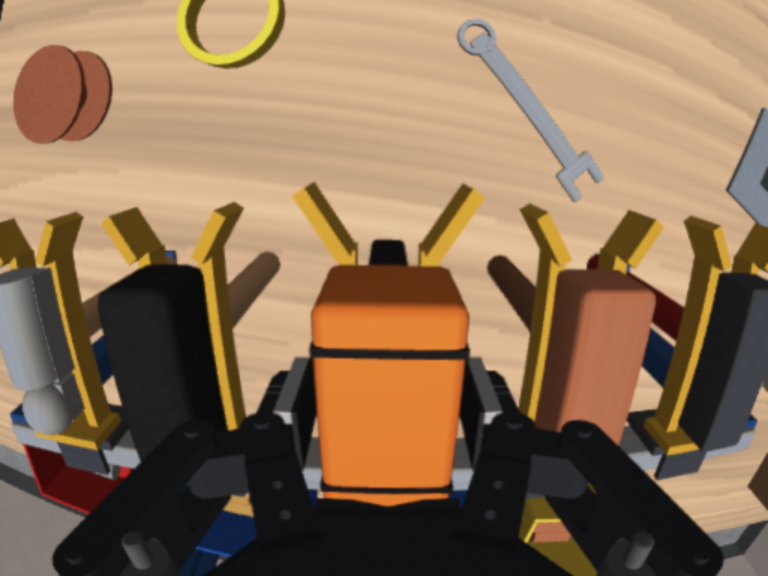

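move_arm(
  commands=[
    {"offset":[0,0,-0.005],"delta_rot":[0,0,0],"grip":0.4},
    {"offset":[0,0,-0.01],"delta_rot":[0,0,0],"grip":0.4},
    {"offset":[0,0,-0.015],"delta_rot":[0,0,0],"grip":0.4},
    {"offset":[0,0,-0.02],"delta_rot":[0,0,0],"grip":0.4},
    {"offset":[0,0,-0.03],"delta_rot":[0,0,0],"grip":0.4},
    {"offset":[0,0,-0.03],"delta_rot":[0,0,0],"grip":0.4},
    {"offset":[0,0,0],"delta_rot":[0,0,0],"grip":0.4},
    {"offset":[0,0,0],"delta_rot":[0,0,0],"grip":0.4},
  ],
  grip_force=20,
)

```text
t: 16.45
tcp_pos: [0.5655, -0.1166, 0.3413]
tcp_rot: [0.649, 0.76, 0.0, 0.001]
ft_force: [-1.0, 0.1, -0.2]
gripper_width: 0.0513
```

move_arm(
  commands=[
    {"offset":[0,-0.03,0],"delta_rot":[0,0,0],"grip":0.4},
    {"offset":[0,-0.04,0],"delta_rot":[0,0,0],"grip":0.4},
    {"offset":[0,-0.04,0],"delta_rot":[0,0,0],"grip":0.4},
    {"offset":[0,-0.03,0],"delta_rot":[0,0,0],"grip":0.4},
    {"offset":[0,0,0],"delta_rot":[0,0,0],"grip":0.4},
    {"offset":[0,0,0],"delta_rot":[0,0,0],"grip":0.4},
  ],
  grip_force=20,
)

```text
t: 17.05
tcp_pos: [0.4265, -0.1384, 0.34]
tcp_rot: [0.65, 0.76, 0.0, 0.0]
ft_force: [0.3, -0.3, -0.0]
gripper_width: 0.0517
```

```bash
python3 - <<'E'
from h import *
st()
im=camera('scene');cv2.imwrite("pics/c12.png",cv2.resize(cv2.cvtColor(im,cv2.COLOR_RGB2BGR)[150:300,150:350],None,fx=4,fy=4,interpolation=cv2.INTER_CUBIC))
im=camera('side');cv2.imwrite("pics/s12.png",cv2.resize(cv2.cvtColor(im,cv2.COLOR_RGB2BGR)[110:260,200:380],None,fx=4,fy=4,interpolation=cv2.INTER_CUBIC))
im=camera('wrist');cv2.imwrite("pics/w12.png",cv2.resize(cv2.cvtColor(im,cv2.COLOR_RGB2BGR),None,fx=1.5,fy=1.5))
E
```

```text
t 17.05 rel seat x,y mm [-141.4    3.1] underside z 0.329 yaw err -0.05 tilt [0.0001 0.0001] F rack [ 0.3 -0.3 -0. ] M [-0.05 -0.05 -0.01] w 0.0517
```

View pics/c12.png

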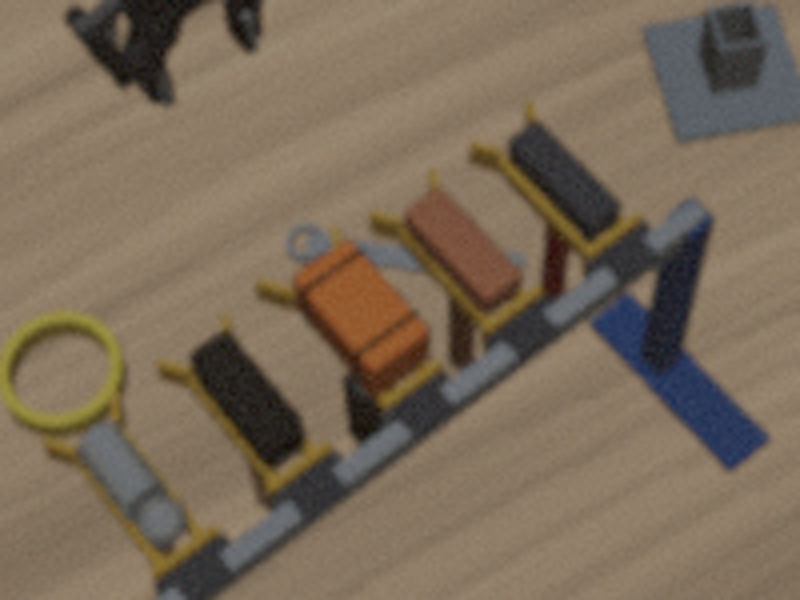

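View pics/s12.png

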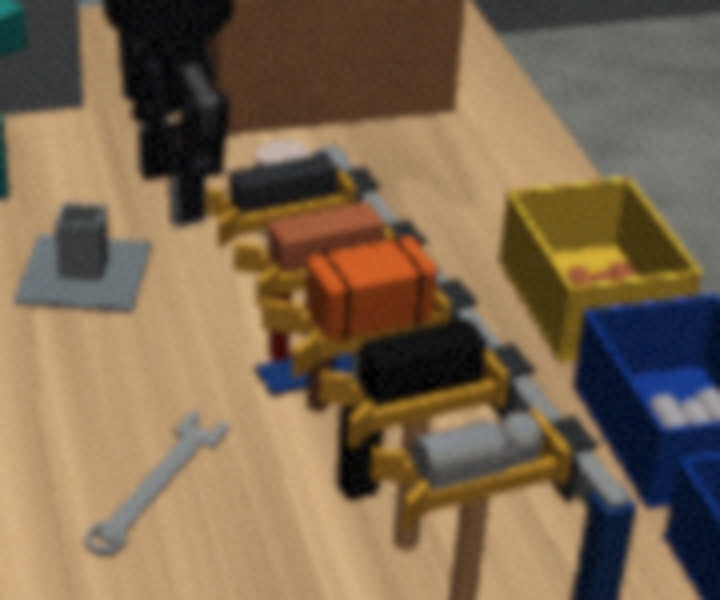

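View pics/w12.png

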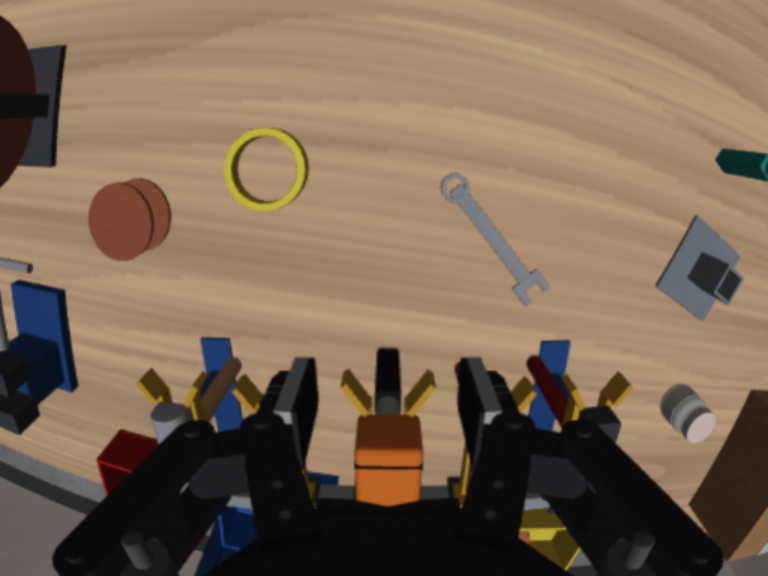

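```bash
python3 -c "
from h import *
st(); print(sign_off())"
```

```text
t 17.2 rel seat x,y mm [-140.4    3.1] underside z 0.3288 yaw err 0.03 tilt [-0.0004  0.0004] F rack [ 0.   0.3 -0.3] M [0.01 0.02 0.  ] w 0.0512
the job is handed in; nothing more can be done
None
```

The orange mallet is hanging on the empty middle hook, and I handed the job in at 17.2 s of the 69 s allowed.

- **Lift:** I gripped the head across its 44 mm width and drew it up clear of the holster. I then carried it round to the front of the rack.
- **Going in:** One flare touched lightly, about 3.5 N in all, with a sideways push of about 2 N. That put the hook about 2.5 to 3 mm to one side of my camera estimate. I shifted over, and the neck went in with no further clear contact.
- **Setting down:** The head met the prongs with its underside about 219 mm above the table. I went down in sub-millimetre steps to about 12 N of contact and eased off slightly. I then opened the fingers only to 51 mm and lifted straight up.

**Last checks:** The scene and side pictures show the head flat on both prongs, between the lips and the stop plate. The neighbouring tools and everything else in view look unmoved. The gripper is well clear and reads about 0 N.

**What disagreed:** The camera estimates of the hook's position differed by about 2 mm fore and aft and 3 mm sideways. The contact settled the sideways position. While still held on the prongs, the mallet showed a small moment of about 0.8 N m and a 4 N push backwards; on release both readings dropped to about zero.

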